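# Column of specimen boxes in the carrier

### The arm

A 6-joint arm with a two-finger parallel gripper is mounted at the origin on the work surface. World frame = base frame: x ahead of the robot, y to its left, z up, the work surface at z = 0. Lengths are in m, angles in rad, forces in N, time in s.
With the tool pointing down it reaches from about 0.35 to 1 m from the base axis. Payload 7.1 kg.
Tool frame: the origin (TCP) lies on the centre line of the jaws, within the pads' length; the fingertips stand 17 mm ahead of it and the grasp point (between the pads) lies 2 mm behind it; x points along the fingers, z is the direction in which the jaws open and shut, and the axes are right-handed (so a half turn about x gives the same grasp; the last joint's range is limited). The gripper opens to 85 mm and grips with 20 to 120 N. Pads are 22 mm wide; open, the fingers measure 114 mm over their backs; the gripper's body (76 mm by 85 mm) begins 54 mm behind the grasp point. The pads swing forward as they close: fully open they stand 13 mm farther back than shut.
Start: joints at [1.227, 0.423, 1.63, -0, 1.089, -0.019], TCP at [0.199, 0.592, 0.248] pointing down, gripper open.
Joint ranges: [-3, 3], [-0.9, 2.11], [0.09, 2.58], [-1.31, 4.45], [0.11, 2.69], [-2.54, 2.54]. Speed limits (rad/s): [2.39, 2.39, 3.01, 3.14, 3.14, 3.14].

### API

Orientations are given as a unit quaternion [w, x, y, z].
In Python, from rig import telemetry, viewer, robot, spot_in, cut_out, tip_of gives the robot as it stands.
- The arm moves only by the tool send_rows, never from a script. Its argument "motion" is a list of rows, each an object with "dp": the shift along the tool's x, y, z in m, a list of three; "turn": the turn about the tool's x in rad; "hand": the opening, from 0 (shut) to 1 (fully open). In form: [{"dp": [x, y, z], "turn": turn, "hand": hand}, ...]. A call has 1 to 20 rows; each row is the pose to reach, as a shift and turn from the pose commanded when the call began, along the tool's axes at that moment; what a row does not reach only later rows make up. A row lasts 1/10 s, in which the tool goes at most 50 mm and 8.59 degrees, less where a joint would pass 70% of its speed; a pose out of reach is approached as far as the arm can. A call with a gripper value outside its range is refused whole. The fingers move at their own pace and stop on an object; the grip force is fixed at half the most. Time passes only in rows, so rows that repeat a pose let the fingers close. It gives the time, the measured TCP pose, the force and the opening at its end, in the units of the state.
- telemetry.state(): the state, without advancing time (a new reading comes with each control period).
- viewer.grab_frame(name): name is "side" or "top" or "wrist"; returns a dict with "color" (384x512x3 uint8, red, green, blue), "z_map" (384x512 float32, m along the optical axis (not along the pixel's ray), 0 where there is no reading), "fx", "fy", "cx", "cy" (pixels), "rvec" (rotation vector, rad) and "tvec" (3), from world to camera coordinates, as OpenCV has them; the wrist camera has in their place "hand_eye" (4x4, takes a point from camera to tool coordinates, whose origin is the TCP and whose axes are the tool frame's). Camera axes: x right, y down, z forward; pixel columns grow to the right and rows downward; lengths in m; the calibration is good to about 2 mm. The wrist camera is an equidistant fisheye: a pixel r from the principal point sees the ray r / f radians off the axis. A picture is of the moment at which its call begins: read the wrist's pose just before it.
- robot.job_done(): hands the job in, once; it reports no verdict.
Trained networks look in the newest picture that a camera, given by its name, has taken for a name from the list of things; names that differ only in an ending like _2 or _b are one class to them, and where a whole thing is asked for, a point or a joint stands for the part that bears it (a point fixed in the world has none). Each returns a list of dicts, best first, with "p" (0 to 1); they miss things now and then, are a little off and sometimes report something else, mostly with a low value. They report only what shows in the picture. A call takes as long as a camera call.
- spot_in(label, camera): "centre" ([column, row] in pixels, amid what is visible of it).
- cut_out(label, camera): "pixels" (384x512 bool, what is visible of it) and "centre" ([column, row] in pixels, amid what is visible of it).
- tip_of(label, camera): "centre" ([column, row] in pixels: a listed point, or the origin of a listed thing).
The state is a dict: "time_s": time; "qpos": joint angles; "joint_vel": joint speeds; "effort": joint torques, N m; "position": TCP position; "ee_rot": TCP orientation; "contact_force": force on the tool from outside, world axes, zero at the start; "moment": the same for the moment, N m; "opening": finger opening in m.
Only numpy, scipy, OpenCV 4.12 (cv2) and the standard library are available. Lean on these libraries where they do the work, as an engineer would, in place of code of your own. Each camera call takes 0.05 s, during which the arm holds its last target.

### The job

Build the three oblong cardboard boxes into one square column on the grey pad of the wooden carrier, in line with the pad: the largest at the bottom, then the medium, then the smallest, each centred on the one below and set down, not dropped. Then swing the keeper bar fully shut until it is past its detent, and let go of everything. Leave the clay roller, stone seal, ink dish, paste jar and brush pot where they stand.

Things in the scene. Friction and masses are not known exactly. Their poses are not given: they have to be found in the camera images.
- large_mid (a point): Centre (half-way up) of the large closed greyboard box: 120 long (its x) by 66 wide (its y) by 48 high (z), lid shut, 0.12 to 0.4 kg; stands upright on the table in any of three places, turned any way up to 75 degrees; either end may face forward. Pinch it across its width from above.
- medium_mid (a point): Centre (half-way up) of the medium closed greyboard box: 104 long (its x) by 58 wide (its y) by 44 high (z), lid shut, 0.12 to 0.4 kg; stands upright on the table in any of three places, turned any way up to 75 degrees; either end may face forward. Pinch it across its width from above.
- small_mid (a point): Centre (half-way up) of the small closed greyboard box: 88 long (its x) by 50 wide (its y) by 40 high (z), lid shut, 0.12 to 0.4 kg; stands upright on the table in any of three places, turned any way up to 75 degrees; either end may face forward. Pinch it across its width from above.
- seat (a point): Centre of the grey 122 x 68 mm pad on top of the carrier's base board, 12 mm above the table; x along the pad's length, z up. The carrier is fixed; its board is 270 (x) by 200 (y) by 12 mm, its centre 15 mm towards -y of this point. On the -y side the shut keeper bar spans a hinge post and a catch post along the line y = -90 mm.
- hinge (a point): On the vertical hinge axis of the keeper bar, at the bar's mid height, 75 mm above the table; the top of the hinge post (22 mm in diameter) is at 98 mm. It lies at x +100, y -90 mm from the pad's centre and has the pad's axes: the shut bar runs from here along -x.
- catch (a point): Top of the short catch post, 22 mm in diameter, 56 mm above the table, with a sprung brass ball in it; at x -85, y -98 mm from the pad's centre.
- knob (a point): Mid height (104 mm above the table) of the upright black knob on the keeper bar, 14 mm in diameter, standing from 81 to 127 mm above the table, 165 mm from the hinge axis. The aluminium bar is 200 mm long, 14 wide, 12 high, its underside 69 mm above the table. x runs along the bar, from the free end to the hinge.
- keeper (a joint): Opening of the keeper bar in rad: 0 shut against its stop, up to 1.9 as the free end swings away from the pad (to the pad's -y), anticlockwise from above. Starts at 0.8 to 1.6, stays where left (0.2 N moves the knob); between about 0.1 and 0.04 it clicks over the detent, which takes about 3 N at the knob, and is then held near 0.
- large: Origin under the large box, centre of its underside; see point large_mid.
- medium: Origin under the medium box, centre of its underside; see point medium_mid.
- small: Origin under the small box, centre of its underside; see point small_mid.
- roller: Bystander: upright ribbed clay roller, 48 mm in diameter, 110 high, among the boxes; origin at the centre of its underside. Not to be moved or tipped.
- seal: Bystander: stone seal, an upright block 22 x 22 x 50 mm, among the boxes; origin at the centre of its underside. Not to be moved.
- inkpad: Bystander: round lidded ink dish, 66 mm in diameter, 28 high, between carrier and boxes; origin at the centre of its underside. Not to be moved.
- paste: Bystander: paste jar, 54 mm in diameter, 80 high, left of the carrier; origin at the centre of its underside. Not to be moved.
- brushpot: Bystander: white open pot, 72 mm in diameter, 100 high, left of the carrier; origin at the centre of its underside. Not to be moved.

How it is judged:
By the outcome, as a careful person would: the job done as asked, in the order asked, and still so for the second after the job is handed in, with the robot touching nothing.
It also fails if it takes over 72 s, if anything falls off the work surface, if the arm or the gripper's body presses on something with over 40 N, if the wrist force passes 120 N, or if a joint passes its speed limit or range.

## Working session

There is one attempt and no reset: what is moved stays moved. The work goes in short steps, Python scripts to look and compute and a tool call to move; the robot and the scene stay as the last step left them, time stands still between calls to the robot, and variables do not carry over. Pictures are saved under pics/ and viewed, and the job is handed in when it is done.

Besides the shell and the picture viewer there is one more tool, called after "Call:" as name(argument=value, ...), one argument or row to a line, values as JSON. send_rows: Moves the arm, as the interface text tells. Its arguments: {"type":"object","properties":{"motion":{"type":"array","items":{"type":"object","properties":{"dp":{"type":"array","items":{"type":"number"}},"turn":{"type":"number"},"hand":{"type":"number"}}}}},"required":["motion"]}

```bash
ls; mkdir -p pics
python3 - <<'E'
from rig import telemetry, viewer
import cv2, numpy as np
print(telemetry.state())
for n in ["side","top","wrist"]:
    f=viewer.grab_frame(n)
    cv2.imwrite(f"pics/{n}0.png",f["color"][:,:,::-1])
    print(n,{k:v for k,v in f.items() if k not in("color","z_map")})
E
```

```text
pics
{'time_s': 0.0, 'qpos': array([ 1.22697856e+00,  4.23855409e-01,  1.63071366e+00, -3.19953699e-05,
        1.08860460e+00, -1.90198928e-02]), 'joint_vel': array([ 0.00059558, -0.00212266,  0.00045213,  0.00197129, -0.00059147,
        0.00316199]), 'effort': array([ 2.90082215e-03, -5.57407236e+01, -2.81726629e+01,  1.78414130e-04,
        7.73750682e-03, -4.58820011e-06]), 'position': array([0.19926252, 0.59181875, 0.24752728]), 'ee_rot': array([ 0.57380651, -0.41290794,  0.57471529,  0.41225654]), 'contact_force': array([ 0.31349935, -0.26049864,  0.37829788]), 'moment': array([ 0.01188368, -0.02778079, -0.03404265]), 'opening': 0.08553913559502668}
side {'fx': 346.4825264137145, 'fy': 346.4825264137145, 'cx': 255.53654207493807, 'cy': 191.50108044339564, 'rvec': array([ 2.22817802, -0.41217338,  0.20038648]), 'tvec': array([-0.51450475,  0.21607016,  0.79848339])}
top {'fx': 365.6406172012255, 'fy': 365.6406172012255, 'cx': 259.38605712184085, 'cy': 188.6321996644104, 'rvec': array([ 2.19016345, -2.24580326,  0.07079135]), 'tvec': array([0.00463651, 0.54049719, 1.1671461 ])}
wrist {'fx': 297.3186396354542, 'fy': 297.3186396354542, 'cx': 255.34767695021353, 'cy': 193.83704132027157, 'hand_eye': array([[ 3.58093870e-05, -2.74200028e-01,  9.61672680e-01,
        -1.25706421e-01],
       [-2.31899527e-04, -9.61672657e-01, -2.74200013e-01,
         7.03638024e-02],
       [ 9.99999972e-01, -2.13192505e-04, -9.80237653e-05,
        -9.04115813e-04],
       [ 0.00000000e+00,  0.00000000e+00,  0.00000000e+00,
         1.00000000e+00]])}
```

View pics/top0.png

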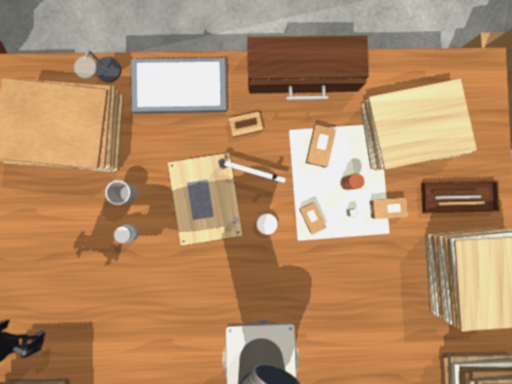

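View pics/side0.png

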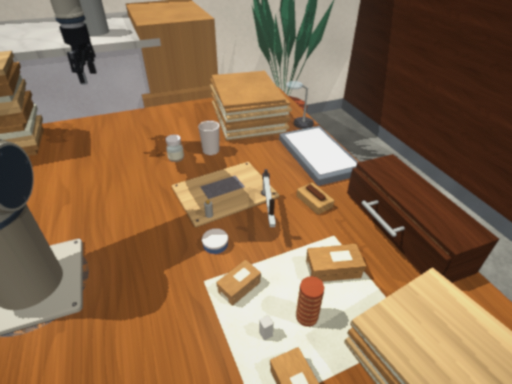

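View pics/wrist0.png

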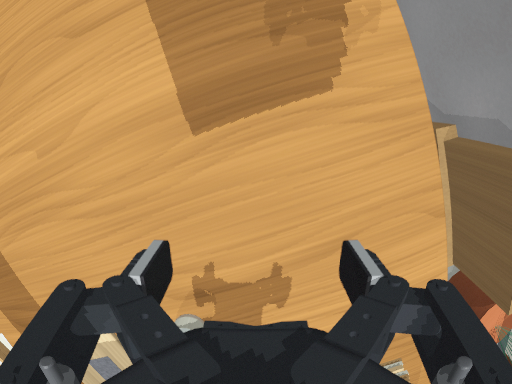

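The top view shows the pad at (201,200), boxes at (320,145), (313,216) and (389,208), the bar from hinge (224,162) to free end (284,180), and the roller at (352,181). Next I'll measure all of these.

```bash
cat > h.py <<'E'
from rig import telemetry, viewer, robot, spot_in, cut_out, tip_of
import cv2, numpy as np
from scipy.spatial.transform import Rotation as R
def toolT(s):
    q=s["ee_rot"];T=np.eye(4);T[:3,:3]=R.from_quat([q[1],q[2],q[3],q[0]]).as_matrix();T[:3,3]=s["position"];return T
def grab(n):
    s=telemetry.state(); f=viewer.grab_frame(n)
    if n=="wrist":
        f["T"]=toolT(s)@f["hand_eye"]
    else:
        T=np.eye(4);T[:3,:3]=R.from_rotvec(f["rvec"]).as_matrix();T[:3,3]=f["tvec"];f["T"]=np.linalg.inv(T)
    f["n"]=n;return f
def rays(f,u,v):
    u=np.asarray(u,float);v=np.asarray(v,float)
    a=(u-f["cx"])/f["fx"];b=(v-f["cy"])/f["fy"]
    if f["n"]=="wrist":
        r=np.hypot(a,b)+1e-12;k=np.tan(np.minimum(r,1.5))/r
        a,b=a*k,b*k
    return np.stack([a,b,np.ones_like(a)],-1)
def atz(f,u,v,z):
    d=rays(f,u,v)@f["T"][:3,:3].T;o=f["T"][:3,3]
    return o+d*((z-o[2])/d[...,2])[...,None]
def cloud(f):
    v,u=np.mgrid[0:384,0:512]
    p=rays(f,u,v)*f["z_map"][...,None]
    return p@f["T"][:3,:3].T+f["T"][:3,3]
def proj(f,P):
    q=(np.asarray(P)-f["T"][:3,3])@f["T"][:3,:3]
    a=q[...,0]/q[...,2];b=q[...,1]/q[...,2]
    if f["n"]=="wrist":
        r=np.hypot(a,b)+1e-12;k=np.arctan2(np.hypot(q[...,0],q[...,1]),q[...,2])/r;a,b=a*k,b*k
    return np.stack([a*f["fx"]+f["cx"],b*f["fy"]+f["cy"]],-1)
def rect(P):
    (c,(w,h),a)=cv2.minAreaRect((P[:,:2]*1000).astype(np.float32))
    if w<h: w,h=h,w;a+=90
    a=(a+90)%180-90
    return np.round(c,1),round(w,1),round(h,1),round(a,1)
E
python3 - <<'E'
from h import *
s=telemetry.state()
for n in ["top","side"]:
    f=grab(n);C=cloud(f)
    for l,zt in [("large",.048),("medium",.044),("small",.04),("seat",.012),("knob",None),("roller",None),("seal",None),("inkpad",None),("paste",None),("brushpot",None)]:
        try:
            r=cut_out(l,n) if l!="seat" else []
            t=tip_of(l,n); 
        except Exception as e: print(l,e); continue
        for x in r[:2]:
            P=C[x["pixels"]&(f["z_map"]>0)]
            zm=np.percentile(P[:,2],90)
            T=P[P[:,2]>zm-.012]
            print(n,l,round(x["p"],2),x["centre"].round(0),len(P),"z90",zm.round(3),"mean",T.mean(0).round(3),rect(T))
            if zt:
                m=(x["pixels"])&(C[...,2]>zt-.012);v,u=np.nonzero(m)
                if len(u): print("   plane",rect(atz(f,u,v,zt)))
        for x in t[:1]: print("   tip",round(x["p"],2),np.round(x["centre"],1), C[int(x["centre"][1]),int(x["centre"][0])].round(3))
    for l in ["hinge","catch"]:
        for x in tip_of(l,n)[:1]: print(l,round(x["p"],2),np.round(x["centre"],1), C[int(x["centre"][1]),int(x["centre"][0])].round(3))
E
```

```text
Traceback (most recent call last):
AttributeError: 'list' object has no attribute 'round'. Did you mean: 'count'?
```

```bash
cat > m.py <<'E'
from h import *
s=telemetry.state()
for n in ["top","side"]:
    f=grab(n);C=cloud(f)
    for l,zt in [("large",.048),("medium",.044),("small",.04),("seat",.012),("knob",None),("roller",None),("seal",None),("inkpad",None),("paste",None),("brushpot",None)]:
        try:
            r=cut_out(l,n) if l!="seat" else []
            t=tip_of(l,n); 
        except Exception as e: print(l,e); continue
        for x in r[:2]:
            P=C[np.array(x["pixels"])&(f["z_map"]>0)]
            if len(P)<4: continue
            zm=np.percentile(P[:,2],90)
            T=P[P[:,2]>zm-.012]
            print(n,l,round(x["p"],2),np.round(x["centre"],0),len(P),"z90",zm.round(3),"mean",T.mean(0).round(3),rect(T))
            if zt:
                m=(np.array(x["pixels"]))&(C[...,2]>zt-.012);v,u=np.nonzero(m)
                if len(u): print("   plane",rect(atz(f,u,v,zt)))
        for x in t[:1]: print("   tip",l,round(x["p"],2),np.round(x["centre"],1), C[int(x["centre"][1]),int(x["centre"][0])].round(3))
    for l in ["hinge","catch"]:
        for x in tip_of(l,n)[:1]: print(l,round(x["p"],2),np.round(x["centre"],1), C[int(x["centre"][1]),int(x["centre"][0])].round(3))
print(telemetry.state()["time_s"])
E
python3 m.py
```

```text
top large 0.88 [320. 148.] 918 z90 0.05 mean [ 0.67  -0.205  0.047] (array([ 670.8, -206.1]), 122.2, 69.2, -14.3)
   plane (array([ 670.4, -204.4]), 123.3, 70.0, -14.4)
   tip large 0.65 [319.1 149.3] [ 0.659 -0.198  0.047]
top medium 0.61 [389. 208.] 706 z90 0.046 mean [ 0.468 -0.417  0.043] (array([ 468.5, -419.2]), 109.6, 60.1, -87.0)
   plane (array([ 468.5, -416.4]), 110.1, 60.0, -87.1)
top medium 0.55 [118. 193.] 645 z90 0.098 mean [0.538 0.413 0.096] (array([538.1, 411.2]), 69.9, 69.1, 52.2)
   plane (array([539.5, 421.3]), 88.6, 74.2, 89.4)
   tip medium 0.56 [388.8 210.1] [ 0.462 -0.41   0.047]
top small 0.95 [312. 218.] 538 z90 0.042 mean [ 0.444 -0.174  0.04 ] (array([ 443.6, -174.2]), 90.3, 52.8, 23.7)
   plane (array([ 443.7, -173.4]), 90.5, 52.9, 23.8)
top small 0.56 [250. 169.] 251 z90 0.084 mean [0.592 0.011 0.083] (array([592. ,  10.4]), 198.4, 13.8, 72.6)
   plane (array([596.1,   9.7]), 205.9, 15.5, 72.5)
   tip small 0.59 [308.4 216.4] [ 0.45  -0.158  0.04 ]
   tip seat 0.94 [199.1 197.7] [0.518 0.185 0.013]
top knob 0.54 [253. 170.] 323 z90 0.084 mean [0.593 0.01
[... 2424 characters left out ...]
ad 0.83 [217. 241.] 546 z90 0.029 mean [ 0.427 -0.035  0.028] (array([427.5, -31.7]), 63.6, 63.3, -18.3)
   tip inkpad 0.73 [216.3 242.8] [ 0.427 -0.047  0.027]
side paste 0.97 [176. 147.] 400 z90 0.08 mean [0.41  0.399 0.078] (array([411.6, 403.6]), 46.8, 46.5, 58.2)
   tip paste 0.79 [176.7 156. ] [0.409 0.38  0.024]
side brushpot 0.86 [211. 136.] 559 z90 0.096 mean [0.534 0.406 0.093] (array([535. , 408.3]), 72.9, 66.3, 86.9)
side brushpot 0.74 [292. 369.] 1247 z90 0.046 mean [ 0.468 -0.399  0.044] (array([ 466.9, -403.2]), 71.5, 60.1, -87.0)
   tip brushpot 0.75 [211.  148.8] [0.532 0.379 0.029]
hinge 0.74 [261.2 178.5] [0.639 0.18  0.01 ]
catch 0.16 [222.8 188.6] [0.508 0.171 0.014]
2.5
```

```bash
cat > pad.py <<'E'
from h import *
def pad(n,dbg=None):
    f=grab(n);C=cloud(f)
    hsv=cv2.cvtColor(f["color"],cv2.COLOR_RGB2HSV)
    c=np.linalg.norm(C[...,:2]-[.515,.185],axis=-1)
    m=(hsv[...,1]<70)&(hsv[...,2]<150)&(c<.1)&(abs(C[...,2]-.012)<.008)
    k,L,st,_=cv2.connectedComponentsWithStats(m.astype(np.uint8))
    i=1+np.argmax(st[1:,4]);m=L==i
    v,u=np.nonzero(m);P=atz(f,u,v,.012);print(n,"pad",len(u),rect(P),P.mean(0).round(4))
    b=(abs(C[...,2]-.012)<.006)&(c<.25)
    if n=="top":
        k,L,st,_=cv2.connectedComponentsWithStats(b.astype(np.uint8));i=1+np.argmax(st[1:,4])
        v,u=np.nonzero(L==i);P=atz(f,u,v,.012);print("board",rect(P))
if __name__=="__main__":
    pad("top");pad("side")
E
python3 pad.py
```

```text
top pad 781 (array([509.2, 182.2]), 118.7, 68.9, 8.2) [0.5089 0.1821 0.012 ]
board (array([513.7, 166.4]), 269.4, 199.4, 7.7)
side pad 502 (array([509.5, 181.6]), 117.4, 64.9, 7.6) [0.5086 0.1803 0.012 ]
```

```bash
cat > plan.py <<'E'
from h import *
import sys
# usage: plan.py x y z jawyaw_deg ; prints dp, turn from present pose
def info(): 
    s=telemetry.state();T=toolT(s)
    zy=np.degrees(np.arctan2(T[1,2],T[0,2]))
    return s,T,zy
def plan(x,y,z,jy):
    s,T,zy=info()
    dp=T[:3,:3].T@(np.array([x,y,z])-T[:3,3])
    d=(jy-zy+90)%180-90
    print("t",s["time_s"],"pos",s["position"].round(4),"jawyaw",zy.round(2),"q",s["qpos"].round(3),"F",s["contact_force"].round(1),"open",round(s["opening"],4))
    print("tool x axis",T[:3,0].round(4))
    print("dp",dp.round(4),"turn",-np.radians(d).round(4), "deg",d.round(2))
if __name__=="__main__": plan(*map(float,sys.argv[1:]))
E
python3 plan.py .67 -.205 .2 75.7
```

```text
t 2.6 pos [0.1994 0.5923 0.2483] jawyaw 71.39 q [ 1.227  0.423  1.63   0.     1.089 -0.019] F [0.3 0.4 0.2] open 0.0856
tool x axis [-0.  0. -1.]
dp [ 0.0483 -0.7004 -0.6055] turn -0.0752 deg 4.31
```

Call:
send_rows(
  motion=[
    {"dp": [0.048,-0.7,-0.6055],"turn": -0.075,"hand": 1},
    {"dp": [0.048,-0.7,-0.6055],"turn": -0.075,"hand": 1},
    {"dp": [0.048,-0.7,-0.6055],"turn": -0.075,"hand": 1},
    {"dp": [0.048,-0.7,-0.6055],"turn": -0.075,"hand": 1},
    {"dp": [0.048,-0.7,-0.6055],"turn": -0.075,"hand": 1},
    {"dp": [0.048,-0.7,-0.6055],"turn": -0.075,"hand": 1},
    {"dp": [0.048,-0.7,-0.6055],"turn": -0.075,"hand": 1},
    {"dp": [0.048,-0.7,-0.6055],"turn": -0.075,"hand": 1},
    {"dp": [0.048,-0.7,-0.6055],"turn": -0.075,"hand": 1},
    {"dp": [0.048,-0.7,-0.6055],"turn": -0.075,"hand": 1},
    {"dp": [0.048,-0.7,-0.6055],"turn": -0.075,"hand": 1},
    {"dp": [0.048,-0.7,-0.6055],"turn": -0.075,"hand": 1},
    {"dp": [0.048,-0.7,-0.6055],"turn": -0.075,"hand": 1},
    {"dp": [0.048,-0.7,-0.6055],"turn": -0.075,"hand": 1},
    {"dp": [0.048,-0.7,-0.6055],"turn": -0.075,"hand": 1},
    {"dp": [0.048,-0.7,-0.6055],"turn": -0.075,"hand": 1},
    {"dp": [0.048,-0.7,-0.6055],"turn": -0.075,"hand": 1},
    {"dp": [0.048,-0.7,-0.6055],"turn": -0.075,"hand": 1},
    {"dp": [0.048,-0.7,-0.6055],"turn": -0.075,"hand": 1},
    {"dp": [0.048,-0.7,-0.6055],"turn": -0.075,"hand": 1},
  ],
)

```text
time_s: 4.6
position: [0.6709, -0.2085, 0.1998]
ee_rot: [0.559, -0.433, 0.559, 0.432]
contact_force: [-0.5, -0.2, -0.1]
opening: 0.0854
```

```bash
cat > box.py <<'E'
from h import *
import sys
# box.py label ztop cam : fit top face from depth
def fit(l,zt,n,save=None,xy=None):
    f=grab(n);C=cloud(f)
    if save: cv2.imwrite(save,f["color"][:,:,::-1])
    if xy is None:
        r=cut_out(l,n)
        if not r: print("none");return
        M=np.array(r[0]["pixels"]);print("p",r[0]["p"])
    else: M=np.linalg.norm(C[...,:2]-xy,axis=-1)<.075
    m=M&(abs(C[...,2]-zt)<.006)&(f["z_map"]>0)
    k,L,st,_=cv2.connectedComponentsWithStats(m.astype(np.uint8));m=L==1+np.argmax(st[1:,4])
    v,u=np.nonzero(m);P=C[m]
    print(n,l,len(u),"z",np.median(P[:,2]).round(4),"depth",rect(P),"plane",rect(atz(f,u,v,zt)))
if __name__=="__main__":
    a=sys.argv;fit(a[1],float(a[2]),a[3],a[4] if len(a)>4 else None,list(map(float,a[5:7])) if len(a)>5 else None)
E
python3 plan.py .67 -.205 .03 75.7; python3 box.py large .048 wrist pics/w1.png; python3 box.py large .048 top
```

```text
t 4.6 pos [ 0.6709 -0.2085  0.1998] jawyaw 75.5 q [-3.180e-01  5.860e-01  1.477e+00 -1.000e-03  1.077e+00 -1.636e+00] F [-0.5 -0.2 -0.1] open 0.0854
tool x axis [ 1.2e-03 -9.0e-04 -1.0e+00]
dp [0.1698 0.002  0.0033] turn -0.0035 deg 0.2
p 0.56
wrist large 8452 z 0.0484 depth (array([ 671.2, -207.3]), 122.3, 68.7, -14.4) plane (array([ 670.9, -207.2]), 122.1, 68.3, -14.3)
p 0.96
top large 352 z 0.0474 depth (array([ 658., -189.]), 88.2, 41.6, -14.0) plane (array([ 657.7, -188.3]), 88.6, 41.9, -13.0)
```

View pics/w1.png

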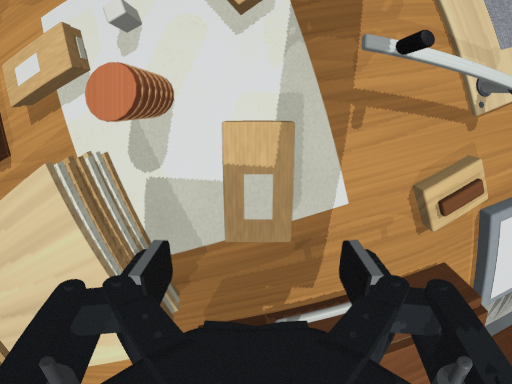

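The wrist view agrees with the top fit (0.671,-0.207,-14.4°). I'll check clearance to the board stack and the drawer before descending.

Run:
```python
from h import *
f=grab("side");C=cloud(f)
f2=grab("wrist");C2=cloud(f2)
for f,C in((f,C),(f2,C2)):
    P=C[(f["z_map"]>0)]
    d=P-[.671,-.207,0];a=np.radians(75.6)
    jz=d[:,0]*np.cos(a)+d[:,1]*np.sin(a);jy=-d[:,0]*np.sin(a)+d[:,1]*np.cos(a)
    m=(abs(jz)<.13)&(abs(jy)<.1)&(P[:,2]>.02)&(P[:,2]<.15)&((abs(jz)>.036)|(abs(jy)>.064))
    o=np.c_[jz,jy,P[:,2]][m]
    if len(o): print(len(o),o.min(0).round(3),o.max(0).round(3)); 
    for zlo in (.02,.08):
        q=o[o[:,2]>zlo]; i=np.argsort(np.maximum(abs(q[:,0])-.04,abs(q[:,1])))[:5]; print(q[i].round(3))
```

```text
247 [-0.13  -0.098  0.032] [-0.036  0.1    0.113]
[[-0.036  0.06   0.045]
 [-0.109  0.07   0.109]
 [-0.107  0.071  0.11 ]
 [-0.109  0.071  0.109]
 [-0.111  0.07   0.109]]
[[-0.109  0.07   0.109]
 [-0.107  0.071  0.11 ]
 [-0.109  0.071  0.109]
 [-0.111  0.07   0.109]
 [-0.104  0.072  0.109]]
2769 [-0.13   0.067  0.02 ] [-0.09   0.1    0.112]
[[-0.107  0.068  0.08 ]
 [-0.108  0.068  0.081]
 [-0.107  0.068  0.046]
 [-0.108  0.068  0.047]
 [-0.108  0.068  0.049]]
[[-0.108  0.068  0.081]
 [-0.108  0.068  0.105]
 [-0.108  0.068  0.106]
 [-0.108  0.068  0.109]
 [-0.107  0.069  0.095]]
```

Call:
send_rows(
  motion=[
    {"dp": [0.04,0.0,0.001],"turn": -0.002,"hand": 1},
    {"dp": [0.08,0.0,0.0012],"turn": -0.002,"hand": 1},
    {"dp": [0.11,0.0,0.0012],"turn": -0.002,"hand": 1},
  ],
)

```text
time_s: 5.2
position: [0.669, -0.2023, 0.0888]
ee_rot: [0.557, -0.434, 0.558, 0.435]
contact_force: [-0.0, 0.2, -0.2]
opening: 0.0856
```

```bash
python3 box.py large .048 top; python3 plan.py .671 -.2068 .029 75.6
```

```text
p 0.69
top large 88 z 0.0471 depth (array([ 646.8, -171.3]), 57.4, 16.7, -9.4) plane (array([ 646.6, -171.4]), 58.1, 16.5, -11.2)
t 5.3 pos [ 0.6666 -0.2017  0.086 ] jawyaw 75.87 q [-0.311  0.72   1.533  0.     0.897 -1.635] F [-0.6  0.7  0.1] open 0.0854
tool x axis [-0.008   0.0026 -1.    ]
dp [ 0.0569 -0.006  -0.0039] turn 0.0048 deg -0.27
```

Call:
send_rows(
  motion=[
    {"dp": [0,0,0],"turn": 0,"hand": 1},
    {"dp": [0,0,0],"turn": 0,"hand": 1},
  ],
)

```text
time_s: 5.5
position: [0.6714, -0.2038, 0.0928]
ee_rot: [0.559, -0.436, 0.557, 0.433]
contact_force: [0.6, 0.3, 1.0]
opening: 0.0853
```

```bash
python3 plan.py .671 -.2068 .029 75.6
```

```text
t 5.5 pos [ 0.6714 -0.2038  0.0928] jawyaw 75.83 q [-0.312  0.713  1.527 -0.     0.898 -1.635] F [0.6 0.3 1. ] open 0.0853
tool x axis [ 0.0034 -0.0011 -1.    ]
dp [ 0.0638 -0.0002 -0.003 ] turn 0.004 deg -0.23
```

Call:
send_rows(
  motion=[
    {"dp": [0.02,0,-0.003],"turn": 0.004,"hand": 1},
    {"dp": [0.04,0,-0.003],"turn": 0.004,"hand": 1},
    {"dp": [0.052,0,-0.003],"turn": 0.004,"hand": 1},
    {"dp": [0.06,0,-0.003],"turn": 0.004,"hand": 1},
    {"dp": [0.06,0,-0.003],"turn": 0.004,"hand": 1},
    {"dp": [0.06,0,-0.003],"turn": 0.004,"hand": 1},
    {"dp": [0.06,0,-0.003],"turn": 0.004,"hand": 1},
  ],
)

```text
time_s: 6.2
position: [0.6697, -0.2068, 0.031]
ee_rot: [0.559, -0.434, 0.559, 0.433]
contact_force: [0.4, -0.1, -0.0]
opening: 0.0855
```

```bash
python3 plan.py .671 -.2068 .029 75.6
```

```text
t 6.2 pos [ 0.6697 -0.2068  0.031 ] jawyaw 75.58 q [-0.316  0.798  1.535 -0.     0.808 -1.636] F [ 0.4 -0.1 -0. ] open 0.0855
tool x axis [ 1.1e-03 -4.0e-04 -1.0e+00]
dp [ 0.002  -0.0012  0.0003] turn -0.0004 deg 0.02
```

Call:
send_rows(
  motion=[
    {"dp": [0,0,0],"turn": 0,"hand": 0.5},
    {"dp": [0,0,0],"turn": 0,"hand": 0.5},
    {"dp": [0,0,0],"turn": 0,"hand": 0.5},
    {"dp": [0,0,0],"turn": 0,"hand": 0.5},
    {"dp": [0,0,0],"turn": 0,"hand": 0.5},
  ],
)

```text
time_s: 6.7
position: [0.6698, -0.2069, 0.0313]
ee_rot: [0.559, -0.434, 0.559, 0.433]
contact_force: [0.1, 0.4, 5.8]
opening: 0.0648
```

```bash
python3 plan.py .671 -.2068 .22 75.6
```

```text
t 6.7 pos [ 0.6698 -0.2069  0.0313] jawyaw 75.57 q [-0.317  0.797  1.535 -0.     0.808 -1.635] F [0.1 0.4 5.8] open 0.0648
tool x axis [ 1.4e-03 -5.0e-04 -1.0e+00]
dp [-0.1887 -0.0014  0.0003] turn -0.0005 deg 0.03
```

Call:
send_rows(
  motion=[
    {"dp": [-0.02,0,0],"turn": 0,"hand": 0.5},
    {"dp": [-0.05,0,0],"turn": 0,"hand": 0.5},
    {"dp": [-0.09,0,0],"turn": 0,"hand": 0.5},
    {"dp": [-0.13,0,0],"turn": 0,"hand": 0.5},
    {"dp": [-0.16,0.012,0.016],"turn": -0.02,"hand": 0.5},
    {"dp": [-0.17,0.03,0.04],"turn": -0.05,"hand": 0.5},
    {"dp": [-0.17,0.054,0.072],"turn": -0.1,"hand": 0.5},
    {"dp": [-0.17,0.078,0.104],"turn": -0.15,"hand": 0.5},
    {"dp": [-0.17,0.102,0.136],"turn": -0.2,"hand": 0.5},
    {"dp": [-0.17,0.126,0.168],"turn": -0.25,"hand": 0.5},
    {"dp": [-0.17,0.15,0.2],"turn": -0.3,"hand": 0.5},
    {"dp": [-0.17,0.174,0.232],"turn": -0.34,"hand": 0.5},
    {"dp": [-0.17,0.198,0.264],"turn": -0.37,"hand": 0.5},
    {"dp": [-0.17,0.22,0.293],"turn": -0.387,"hand": 0.5},
    {"dp": [-0.17,0.236,0.315],"turn": -0.387,"hand": 0.5},
    {"dp": [-0.17,0.246,0.328],"turn": -0.387,"hand": 0.5},
    {"dp": [-0.17,0.2515,0.336],"turn": -0.387,"hand": 0.5},
    {"dp": [-0.17,0.2515,0.336],"turn": -0.387,"hand": 0.5},
    {"dp": [-0.17,0.2515,0.336],"turn": -0.387,"hand": 0.5},
    {"dp": [-0.17,0.2515,0.336],"turn": -0.387,"hand": 0.5},
  ],
)

```text
time_s: 8.7
position: [0.5096, 0.1806, 0.2004]
ee_rot: [-0.465, 0.532, -0.465, -0.532]
contact_force: [0.2, -0.1, -2.5]
opening: 0.0653
```

```bash
cat > padw.py <<'E'
from h import *
import sys
# see held box + pad in wrist view
f=grab("wrist");C=cloud(f);cv2.imwrite(sys.argv[1],f["color"][:,:,::-1])
hsv=cv2.cvtColor(f["color"],cv2.COLOR_RGB2HSV)
T=toolT(telemetry.state())
print("tcp",T[:3,3].round(4),"jaw",np.degrees(np.arctan2(T[1,2],T[0,2])).round(2))
E
python3 plan.py .5095 .181 .2 97.8; python3 padw.py pics/w2.png
python3 - <<'E'
from h import *
f=grab("side");cv2.imwrite("pics/s2.png",f["color"][:,:,::-1])
E
```

```text
t 8.7 pos [0.5096 0.1806 0.2004] jawyaw 97.69 q [ 0.319  0.364  1.854 -0.     0.924 -1.386] F [ 0.2 -0.1 -2.5] open 0.0653
tool x axis [ 1.e-04 -2.e-04 -1.e+00]
dp [0.0004 0.0001 0.0004] turn -0.0019 deg 0.11
tcp [0.5097 0.1806 0.2004] jaw 97.68
```

View pics/w2.png

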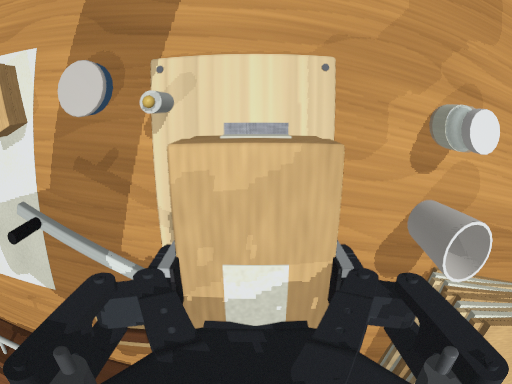

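View pics/s2.png

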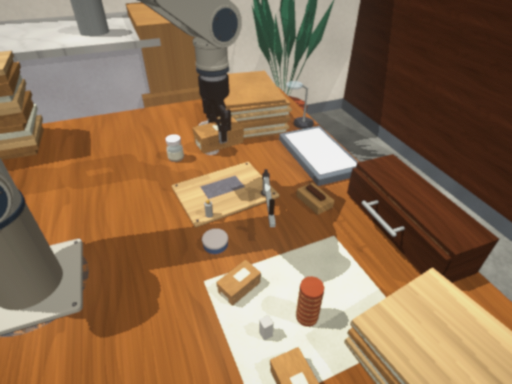

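```bash
cat > held.py <<'E'
from h import *
import sys
# held.py ztop_rel(above tcp) : held box's front edge & yaw in tool coords (tool y towards robot)
zt=float(sys.argv[1])
s=telemetry.state();T=toolT(s);f=grab("wrist");C=cloud(f)
Q=(C-T[:3,3])@T[:3,:3]   # tool coords
h=-Q[...,0]
hsv=cv2.cvtColor(f["color"],cv2.COLOR_RGB2HSV)
m=(abs(h-zt)<.005)&(f["z_map"]>0)&(hsv[...,1]>60)&(hsv[...,2]>90)&(abs(Q[...,2])<.045)&(Q[...,1]>0)
P=Q[m];print("n",m.sum(),"h",np.median(h[m]).round(4))
b=np.round(P[:,2],3);zs=[];ys=[]
for k in np.arange(-.028,.0281,.004):
    q=P[abs(P[:,2]-k)<.002]
    if len(q)>5: zs.append(k);ys.append(np.percentile(q[:,1],99))
print("front y",np.round(np.array(ys)*1000,1)); print("fit slope deg",np.degrees(np.polyfit(zs,ys,1))[0].round(2),"y0",np.median(ys).round(4))
print("z range",np.percentile(P[:,2],[1,99]).round(4))
E
python3 held.py .0167
python3 - <<'E'
from h import *
f=grab("wrist");C=cloud(f)
m=(f["z_map"]>0)&(abs(C[...,2]-.012)<.005)
T=toolT(telemetry.state())
a=np.radians(7.8);d=C[...,:2]-[.5095,.181]
x=d[...,0]*np.cos(a)+d[...,1]*np.sin(a);y=-d[...,0]*np.sin(a)+d[...,1]*np.cos(a)
m&=(abs(y)<.14)&(x<-.05)&(x>-.16)
print(m.sum())
# board front edge vs y; sides vs x
for yy in np.arange(-.1,.08,.02):
    q=x[m&(abs(y-yy)<.002)]; print("y",yy.round(3),"xmin",np.percentile(q,1).round(4) if len(q) else None)
for xx in np.arange(-.12,-.06,.02):
    q=y[m&(abs(x-xx)<.002)]; print("x",xx.round(3),"y",np.percentile(q,[.5,99.5]).round(4) if len(q) else None)
hsv=cv2.cvtColor(f["color"],cv2.COLOR_RGB2HSV)
g=m&(hsv[...,1]<70)&(hsv[...,2]<190)&(abs(y)<.05)
print("pad",g.sum(),np.percentile(x[g],[1,99]).round(4),np.percentile(y[g],[1,99]).round(4))
E
```

```text
n 22239 h 0.0171
front y [59.3 59.3 59.4 59.4 59.4 59.3 59.3 59.3 59.3 59.3 59.4 59.4 59.3 59.2
 59.3]
fit slope deg -0.02 y0 0.0593
z range [-0.0333  0.0322]
13641
y -0.1 xmin -0.1325
y -0.08 xmin -0.1319
y -0.06 xmin -0.132
y -0.04 xmin -0.1317
y -0.02 xmin -0.1322
y 0.0 xmin -0.1319
y 0.02 xmin -0.1316
y 0.04 xmin -0.1309
y 0.06 xmin -0.1316
x -0.12 y [-0.1127  0.0827]
x -0.1 y [-0.1133  0.0819]
x -0.08 y [-0.088   0.0829]
pad 528 [-0.0586 -0.0501] [-0.0335  0.0326]
```

```bash
cat > board.py <<'E'
from h import *
f=grab("wrist");C=cloud(f)
z=f["z_map"]
m=(z>0)&(abs(C[...,2]-.012)<.0045)
a=np.radians(7.8);d=C[...,:2]-[.5095,.181]
x=d[...,0]*np.cos(a)+d[...,1]*np.sin(a);y=-d[...,0]*np.sin(a)+d[...,1]*np.cos(a)
m&=(abs(y)<.14)&(x>-.16)&(x<.15)
def line(u,v,us,lo):
    U=[];V=[]
    for k in us:
        q=v[m&(abs(u-k)<.0015)]
        if len(q)>8: U.append(k);V.append(q.min() if lo else q.max())
    U=np.array(U);V=np.array(V)
    if len(U)<5: return None
    for _ in range(4):
        p=np.polyfit(U,V,1);r=V-np.polyval(p,U);k=abs(r)<max(.0015,2*np.std(r));U,V=U[k],V[k]
    return len(U),np.degrees(p[0]).round(2),(np.median(V)*1000).round(2),np.std(r).round(4)
print("front x",line(y,x,np.arange(-.1,.07,.003),True))
print("left y max",line(x,y,np.arange(-.125,-.07,.003),False))
print("right y min",line(x,y,np.arange(-.125,-.105,.003),True))
E
python3 board.py; python3 pad.py 2>/dev/null | tail -1
```

```text
front x (57, np.float64(0.17), np.float64(-132.4), np.float64(0.0003))
left y max (19, np.float64(-0.01), np.float64(83.71), np.float64(0.0006))
right y min (7, np.float64(0.69), np.float64(-114.74), np.float64(0.0007))
side pad 460 (array([512.2, 180.3]), 117.2, 61.6, 7.5) [0.5105 0.1799 0.012 ]
```

Call:
send_rows(
  motion=[
    {"dp": [0.03,-0.001,0],"turn": 0,"hand": 0.5},
    {"dp": [0.07,-0.001,0],"turn": 0,"hand": 0.5},
    {"dp": [0.11,-0.001,0],"turn": 0,"hand": 0.5},
    {"dp": [0.135,-0.001,0],"turn": 0,"hand": 0.5},
    {"dp": [0.146,-0.001,0],"turn": 0,"hand": 0.5},
    {"dp": [0.15,-0.001,0],"turn": 0,"hand": 0.5},
    {"dp": [0.152,-0.001,0],"turn": 0,"hand": 0.5},
    {"dp": [0.154,-0.001,0],"turn": 0,"hand": 0.5},
    {"dp": [0.155,-0.001,0],"turn": 0,"hand": 0.5},
    {"dp": [0.156,-0.001,0],"turn": 0,"hand": 0.5},
    {"dp": [0.156,-0.001,0],"turn": 0,"hand": 0.5},
  ],
)

```text
time_s: 10.15
position: [0.5105, 0.1816, 0.0448]
ee_rot: [-0.465, 0.533, -0.465, -0.532]
contact_force: [0.0, 0.7, -2.0]
opening: 0.0655
```

```bash
python3 plan.py .511 .1807 .043 97.7
```

```text
t 10.15 pos [0.5105 0.1816 0.0448] jawyaw 97.74 q [ 0.32   0.62   1.911 -0.     0.609 -1.386] F [ 0.   0.7 -2. ] open 0.0655
tool x axis [ 8.e-04  2.e-04 -1.e+00]
dp [ 0.0018 -0.0003 -0.001 ] turn 0.0008 deg -0.04
```

Still carrying (−2 N), so I'll lower until contact.

Call:
send_rows(
  motion=[
    {"dp": [0.001,0,-0.0005],"turn": 0,"hand": 0.5},
    {"dp": [0.0015,0,-0.0005],"turn": 0,"hand": 0.5},
    {"dp": [0.002,0,-0.0005],"turn": 0,"hand": 0.5},
    {"dp": [0.002,0,-0.0005],"turn": 0,"hand": 0.5},
  ],
)

```text
time_s: 10.55
position: [0.5105, 0.181, 0.0433]
ee_rot: [-0.465, 0.533, -0.465, -0.533]
contact_force: [-3.7, -0.3, 8.6]
opening: 0.0651
```

Call:
send_rows(
  motion=[
    {"dp": [0,0,0],"turn": 0,"hand": 0.85},
    {"dp": [0,0,0],"turn": 0,"hand": 0.95},
    {"dp": [0,0,0],"turn": 0,"hand": 1},
    {"dp": [0,0,0],"turn": 0,"hand": 1},
    {"dp": [-0.015,0,0],"turn": 0,"hand": 1},
    {"dp": [-0.045,0,0],"turn": 0,"hand": 1},
    {"dp": [-0.085,0,0],"turn": 0,"hand": 1},
    {"dp": [-0.13,0,0],"turn": 0,"hand": 1},
    {"dp": [-0.157,0,0],"turn": 0,"hand": 1},
    {"dp": [-0.157,0,0],"turn": 0,"hand": 1},
    {"dp": [-0.157,0,0],"turn": 0,"hand": 1},
    {"dp": [-0.157,0,0],"turn": 0,"hand": 1},
  ],
)

```text
time_s: 11.75
position: [0.5095, 0.1808, 0.1986]
ee_rot: [0.465, -0.532, 0.466, 0.533]
contact_force: [-0.3, -0.1, -0.4]
opening: 0.0862
```

```bash
python3 plan.py .4685 -.4180 .2 2.9; python3 box.py large .06 wrist pics/w3.png .511 .181;python3 board.py
```

```text
t 11.75 pos [0.5095 0.1808 0.1986] jawyaw 97.75 q [ 0.319  0.367  1.854  0.     0.922 -1.387] F [-0.3 -0.1 -0.4] open 0.0862
tool x axis [-1.7e-03 -6.0e-04 -1.0e+00]
dp [-0.001   0.1213 -0.5878] turn -1.4862 deg 85.15
wrist large 9142 z 0.0604 depth (array([512.6, 180.9]), 122.5, 68.7, 7.7) plane (array([512.2, 180.8]), 121.5, 68.4, 7.7)
front x (57, np.float64(0.09), np.float64(-132.79), np.float64(0.0003))
left y max (19, np.float64(0.72), np.float64(83.79), np.float64(0.0002))
right y min (7, np.float64(0.11), np.float64(-114.46), np.float64(0.0002))
```

View pics/w3.png

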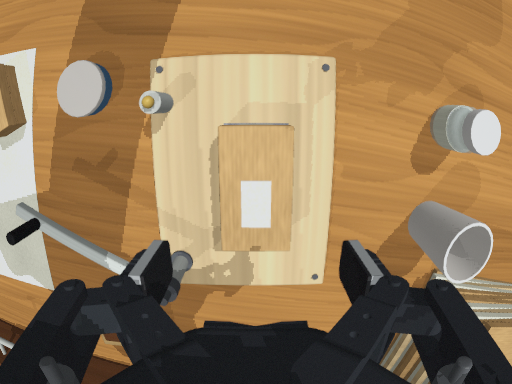

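```bash
sed -i '$a print("back x",line(y,x,np.arange(-.06,.06,.003),False))' board.py; python3 board.py
```

```text
front x (57, np.float64(0.05), np.float64(-132.77), np.float64(0.0003))
left y max (19, np.float64(0.71), np.float64(83.78), np.float64(0.0003))
right y min (7, np.float64(-1.07), np.float64(-114.33), np.float64(0.0001))
back x (40, np.float64(1.53), np.float64(135.24), np.float64(0.0007))
```

Call:
send_rows(
  motion=[
    {"dp": [0,0.005,-0.025],"turn": 0.1,"hand": 1},
    {"dp": [0,0.0146,-0.07],"turn": 0.24,"hand": 1},
    {"dp": [0,0.0245,-0.118],"turn": 0.38,"hand": 1},
    {"dp": [0,0.0345,-0.166],"turn": 0.52,"hand": 1},
    {"dp": [0,0.0445,-0.214],"turn": 0.66,"hand": 1},
    {"dp": [0,0.0546,-0.262],"turn": 0.8,"hand": 1},
    {"dp": [0,0.0645,-0.31],"turn": 0.94,"hand": 1},
    {"dp": [0,0.0745,-0.358],"turn": 1.08,"hand": 1},
    {"dp": [0,0.0846,-0.406],"turn": 1.22,"hand": 1},
    {"dp": [0,0.0945,-0.454],"turn": 1.36,"hand": 1},
    {"dp": [0,0.1046,-0.502],"turn": 1.5,"hand": 1},
    {"dp": [0,0.114,-0.548],"turn": 1.62,"hand": 1},
    {"dp": [0,0.1225,-0.58],"turn": 1.6555,"hand": 1},
    {"dp": [0,0.1225,-0.588],"turn": 1.6555,"hand": 1},
    {"dp": [0,0.1225,-0.588],"turn": 1.6555,"hand": 1},
    {"dp": [0,0.1225,-0.588],"turn": 1.6555,"hand": 1},
    {"dp": [0,0.1225,-0.588],"turn": 1.6555,"hand": 1},
  ],
)

```text
time_s: 13.6
position: [0.4684, -0.4164, 0.199]
ee_rot: [0.707, -0.018, 0.707, 0.019]
contact_force: [0.5, 0.3, -0.0]
opening: 0.0854
```

```bash
python3 plan.py .4685 -.4180 .2 2.9; python3 box.py medium .044 wrist pics/w4.png .4685 -.418
```

```text
t 13.6 pos [ 0.4684 -0.4164  0.199 ] jawyaw 3.0 q [-0.746  0.483  1.661  0.     0.999 -0.798] F [ 0.5  0.3 -0. ] open 0.0854
tool x axis [-8.e-04  1.e-03 -1.e+00]
dp [-0.001  -0.0016  0.    ] turn 0.0017 deg -0.1
wrist medium 6404 z 0.0444 depth (array([ 468.6, -420. ]), 106.3, 60.5, -86.9) plane (array([ 468.5, -419.7]), 105.9, 60.3, -87.0)
```

View pics/w4.png

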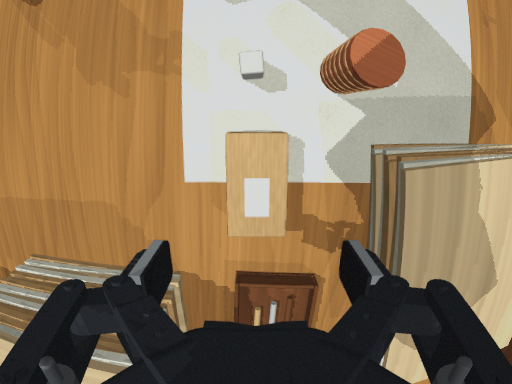

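```bash
cat > clr.py <<'E'
from h import *
import sys
cx,cy,jy=map(float,sys.argv[1:4])
for n in("top","wrist"):
    f=grab(n);C=cloud(f);P=C[f["z_map"]>0];d=P-[cx,cy,0];a=np.radians(jy)
    jz=d[:,0]*np.cos(a)+d[:,1]*np.sin(a);j=-d[:,0]*np.sin(a)+d[:,1]*np.cos(a)
    m=(abs(jz)<.12)&(abs(j)<.11)&(P[:,2]>.02)&(P[:,2]<.13)
    m&=(abs(jz)>.04)|(abs(j)>.066)
    o=np.c_[jz,j,P[:,2]][m];i=np.argsort(np.hypot(np.maximum(abs(o[:,0])-.057,0),np.maximum(abs(o[:,1])-.045,0)))[:4];print(n,o[i].round(3).tolist())
E
python3 clr.py .4686 -.42 3; python3 plan.py .4688 -.4205 .028 3.0
```

```text
top [[0.083, 0.098, 0.107], [0.086, 0.098, 0.107], [0.077, 0.102, 0.109], [0.08, 0.102, 0.111]]
wrist [[0.08, 0.097, 0.096], [0.08, 0.097, 0.097], [0.078, 0.098, 0.048], [0.081, 0.097, 0.064]]
t 13.75 pos [ 0.4686 -0.417   0.1995] jawyaw 2.99 q [-0.746  0.483  1.66   0.     0.999 -0.798] F [-0.1  0.6  0.2] open 0.0854
tool x axis [-1.e-04  1.e-04 -1.e+00]
dp [ 0.1715 -0.0036  0.    ] turn -0.0002 deg 0.01
```

Call:
send_rows(
  motion=[
    {"dp": [0.03,-0.003,0],"turn": 0,"hand": 1},
    {"dp": [0.07,-0.003,0],"turn": 0,"hand": 1},
    {"dp": [0.11,-0.003,0],"turn": 0,"hand": 1},
    {"dp": [0.14,-0.003,0],"turn": 0,"hand": 1},
    {"dp": [0.16,-0.003,0],"turn": 0,"hand": 1},
    {"dp": [0.168,-0.003,0],"turn": 0,"hand": 1},
    {"dp": [0.17,-0.003,0],"turn": 0,"hand": 1},
    {"dp": [0.17,-0.003,0],"turn": 0,"hand": 1},
    {"dp": [0.17,-0.003,0],"turn": 0,"hand": 0.8},
    {"dp": [0.17,-0.003,0],"turn": 0,"hand": 0.4},
    {"dp": [0.17,-0.003,0],"turn": 0,"hand": 0.4},
    {"dp": [0.17,-0.003,0],"turn": 0,"hand": 0.4},
    {"dp": [0.17,-0.003,0],"turn": 0,"hand": 0.4},
  ],
)

```text
time_s: 15.05
position: [0.4692, -0.4218, 0.031]
ee_rot: [0.708, -0.018, 0.706, 0.017]
contact_force: [-1.0, 0.5, 6.8]
opening: 0.0571
```

```bash
python3 plan.py .5122 .1809 .25 97.7
```

```text
t 15.05 pos [ 0.4692 -0.4218  0.031 ] jawyaw 2.89 q [-0.751  0.725  1.708  0.     0.706 -0.802] F [-1.   0.5  6.8] open 0.0571
tool x axis [ 0.0018 -0.0017 -1.    ]
dp [-0.22    0.5993  0.0738] turn 1.4869 deg -85.19
```

Call:
send_rows(
  motion=[
    {"dp": [-0.02,0,0],"turn": 0,"hand": 0.4},
    {"dp": [-0.05,0,0],"turn": 0,"hand": 0.4},
    {"dp": [-0.09,0,0],"turn": 0,"hand": 0.4},
    {"dp": [-0.13,0,0],"turn": 0,"hand": 0.4},
    {"dp": [-0.165,0.012,0.0015],"turn": -0.03,"hand": 0.4},
    {"dp": [-0.185,0.04,0.005],"turn": -0.1,"hand": 0.4},
    {"dp": [-0.19,0.08,0.01],"turn": -0.22,"hand": 0.4},
    {"dp": [-0.19,0.12,0.015],"turn": -0.34,"hand": 0.4},
    {"dp": [-0.19,0.16,0.02],"turn": -0.46,"hand": 0.4},
    {"dp": [-0.19,0.2,0.025],"turn": -0.58,"hand": 0.4},
    {"dp": [-0.19,0.24,0.03],"turn": -0.7,"hand": 0.4},
    {"dp": [-0.19,0.28,0.035],"turn": -0.82,"hand": 0.4},
    {"dp": [-0.19,0.32,0.04],"turn": -0.94,"hand": 0.4},
    {"dp": [-0.19,0.36,0.045],"turn": -1.06,"hand": 0.4},
    {"dp": [-0.19,0.4,0.05],"turn": -1.18,"hand": 0.4},
    {"dp": [-0.19,0.44,0.055],"turn": -1.3,"hand": 0.4},
    {"dp": [-0.19,0.48,0.06],"turn": -1.42,"hand": 0.4},
    {"dp": [-0.19,0.52,0.065],"turn": -1.54,"hand": 0.4},
    {"dp": [-0.19,0.55,0.069],"turn": -1.62,"hand": 0.4},
    {"dp": [-0.19,0.575,0.072],"turn": -1.654,"hand": 0.4},
  ],
)

```text
time_s: 17.05
position: [0.511, 0.1587, 0.2196]
ee_rot: [-0.465, 0.533, -0.464, -0.533]
contact_force: [0.8, 0.1, -2.0]
opening: 0.0573
```

```bash
python3 plan.py .5122 .1809 .22 97.7
```

```text
t 17.05 pos [0.511  0.1587 0.2196] jawyaw 97.89 q [ 0.279  0.329  1.853  0.     0.959 -1.43 ] F [ 0.8  0.1 -2. ] open 0.0573
tool x axis [ 4.e-04  2.e-04 -1.e+00]
dp [-0.0004 -0.0043  0.0218] turn 0.0032 deg -0.19
```

Call:
send_rows(
  motion=[
    {"dp": [0,-0.002,0.012],"turn": 0.0,"hand": 0.4},
    {"dp": [0,-0.004,0.0223],"turn": 0.002,"hand": 0.4},
    {"dp": [0,-0.004,0.0223],"turn": 0.002,"hand": 0.4},
    {"dp": [0,-0.004,0.0223],"turn": 0.002,"hand": 0.4},
    {"dp": [0,-0.004,0.0223],"turn": 0.002,"hand": 0.4},
  ],
)

```text
time_s: 17.55
position: [0.5122, 0.1784, 0.2192]
ee_rot: [0.466, -0.531, 0.467, 0.532]
contact_force: [-0.3, -0.4, -2.2]
opening: 0.0569
```

```bash
python3 held.py .014; python3 plan.py .5122 .1809 .22 97.7
python3 - <<'E'
from h import *
f=grab("wrist");C=cloud(f);cv2.imwrite("pics/w5.png",f["color"][:,:,::-1])
a=np.radians(7.7);d=C[...,:2]-[.5122,.1809]
x=d[...,0]*np.cos(a)+d[...,1]*np.sin(a);y=-d[...,0]*np.sin(a)+d[...,1]*np.cos(a)
m=(f["z_map"]>0)&(abs(C[...,2]-.06)<.004)&(abs(y)<.06)&(abs(x)<.09)
print("large front",m.sum(),[x[m&(abs(y-k)<.002)].min().round(4) for k in np.arange(-.025,.026,.01)],np.percentile(y[m],[.5,99.5]).round(4))
E
```

```text
n 16896 h 0.0134
front y [55.7 55.8 55.7 55.7 55.6 55.7 55.6 55.6 55.6 55.7 55.7 55.7 55.8 55.8
 55.7]
fit slope deg 0.01 y0 0.0557
z range [-0.0295  0.0284]
t 17.6 pos [0.5122 0.1785 0.2193] jawyaw 97.47 q [ 0.313  0.34   1.836 -0.     0.965 -1.388] F [ 0.2 -0.4 -2. ] open 0.0572
tool x axis [-2.e-04 -2.e-04 -1.e+00]
dp [-0.0007 -0.0003  0.0024] turn -0.0041 deg 0.23
large front 1348 [np.float64(-0.061), np.float64(-0.0608), np.float64(-0.0607), np.float64(-0.0607), np.float64(-0.0608), np.float64(-0.0609)] [-0.0337  0.0335]
```

View pics/w5.png

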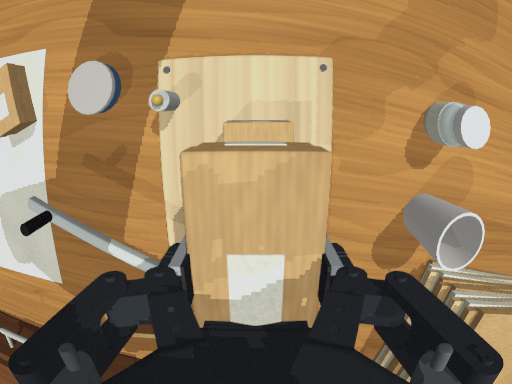

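```bash
python3 plan.py .5150 .1817 .0935 97.7
```

```text
t 17.65 pos [0.5123 0.1786 0.2193] jawyaw 97.47 q [ 0.314  0.34   1.836 -0.     0.965 -1.388] F [ 0.5  0.3 -1.2] open 0.0574
tool x axis [-1.e-04 -2.e-04 -1.e+00]
dp [ 0.1258 -0.0031  0.0028] turn -0.004 deg 0.23
```

Call:
send_rows(
  motion=[
    {"dp": [0.02,-0.0031,0.0028],"turn": -0.003,"hand": 0.4},
    {"dp": [0.055,-0.0031,0.0028],"turn": -0.003,"hand": 0.4},
    {"dp": [0.09,-0.0031,0.0028],"turn": -0.003,"hand": 0.4},
    {"dp": [0.112,-0.0031,0.0028],"turn": -0.003,"hand": 0.4},
    {"dp": [0.121,-0.0031,0.0028],"turn": -0.003,"hand": 0.4},
    {"dp": [0.124,-0.0031,0.0028],"turn": -0.003,"hand": 0.4},
    {"dp": [0.125,-0.0031,0.0028],"turn": -0.003,"hand": 0.4},
    {"dp": [0.125,-0.0031,0.0028],"turn": -0.003,"hand": 0.4},
    {"dp": [0.125,-0.0031,0.0028],"turn": -0.003,"hand": 0.4},
  ],
)

```text
time_s: 18.55
position: [0.5157, 0.1828, 0.0955]
ee_rot: [-0.466, 0.533, -0.465, -0.532]
contact_force: [0.1, 0.1, -2.4]
opening: 0.0572
```

```bash
python3 plan.py .5150 .1817 .0915 97.7
```

```text
t 18.55 pos [0.5157 0.1828 0.0955] jawyaw 97.72 q [ 0.319  0.536  1.892 -0.     0.712 -1.386] F [ 0.1  0.1 -2.4] open 0.0572
tool x axis [ 2.e-03  7.e-04 -1.e+00]
dp [ 0.004   0.0009 -0.001 ] turn 0.0003 deg -0.02
```

Call:
send_rows(
  motion=[
    {"dp": [0.001,0.0003,-0.0007],"turn": 0,"hand": 0.4},
    {"dp": [0.002,0.0003,-0.0007],"turn": 0,"hand": 0.4},
    {"dp": [0.003,0.0003,-0.0007],"turn": 0,"hand": 0.4},
    {"dp": [0.0035,0.0003,-0.0007],"turn": 0,"hand": 0.4},
    {"dp": [0.0035,0.0003,-0.0007],"turn": 0,"hand": 0.4},
  ],
)

```text
time_s: 19.05
position: [0.5147, 0.1819, 0.091]
ee_rot: [0.465, -0.533, 0.465, 0.533]
contact_force: [-2.1, -0.1, 1.7]
opening: 0.057
```

Call:
send_rows(
  motion=[
    {"dp": [0.0003,0,0],"turn": 0,"hand": 0.72},
    {"dp": [0.0003,0,0],"turn": 0,"hand": 0.8},
    {"dp": [0.0003,0,0],"turn": 0,"hand": 1},
    {"dp": [0.0003,0,0],"turn": 0,"hand": 1},
    {"dp": [-0.015,0,0],"turn": 0,"hand": 1},
    {"dp": [-0.045,0,0],"turn": 0,"hand": 1},
    {"dp": [-0.085,0,0],"turn": 0,"hand": 1},
    {"dp": [-0.125,0,0],"turn": 0,"hand": 1},
    {"dp": [-0.15,0,0],"turn": 0,"hand": 1},
    {"dp": [-0.15,0,0],"turn": 0,"hand": 1},
    {"dp": [-0.15,0,0],"turn": 0,"hand": 1},
    {"dp": [-0.15,0,0],"turn": 0,"hand": 1},
  ],
)

```text
time_s: 20.25
position: [0.5139, 0.1816, 0.2396]
ee_rot: [0.465, -0.532, 0.466, 0.533]
contact_force: [-0.2, 0.1, -0.7]
opening: 0.0853
```

```bash
python3 box.py medium .104 wrist pics/w6.png .513 .181; python3 plan.py .4437 -.1745 .2 114
python3 - <<'E'
from h import *
f=grab("wrist");C=cloud(f)
a=np.radians(7.7);d=C[...,:2]-[.5122,.1809]
x=d[...,0]*np.cos(a)+d[...,1]*np.sin(a);y=-d[...,0]*np.sin(a)+d[...,1]*np.cos(a)
for z0 in (.06,.104):
    m=(f["z_map"]>0)&(abs(C[...,2]-z0)<.004)&(abs(y)<.06)&(abs(x)<.09)
    print(z0,"front",[x[m&(abs(y-k)<.002)].min().round(4) for k in np.arange(-.02,.026,.01)],"back",[x[m&(abs(y-k)<.002)].max().round(4) for k in np.arange(-.02,.026,.01)],"y",[(y[m&(abs(x-k)<.002)].min().round(4),y[m&(abs(x-k)<.002)].max().round(4)) for k in np.arange(-.04,.04,.02)])
E
```

```text
wrist medium 7296 z 0.1043 depth (array([511.4, 181.1]), 105.8, 60.5, 7.7) plane (array([511.2, 181. ]), 105.4, 60.2, 7.7)
t 20.3 pos [0.5139 0.1816 0.2394] jawyaw 97.72 q [ 0.318  0.319  1.813 -0.     1.012 -1.388] F [0.2 0.3 0.1] open 0.0859
tool x axis [-2.6e-03 -8.0e-04 -1.0e+00]
dp [ 0.0399  0.1173 -0.3435] turn -0.2842 deg 16.28Traceback (most recent call last):
  File "<stdin>", line 7, in <module>
    return umr_minimum(a, axis, None, out, keepdims, initial, where)
ValueError: zero-size array to reduction operation minimum which has no identity
```

View pics/w6.png

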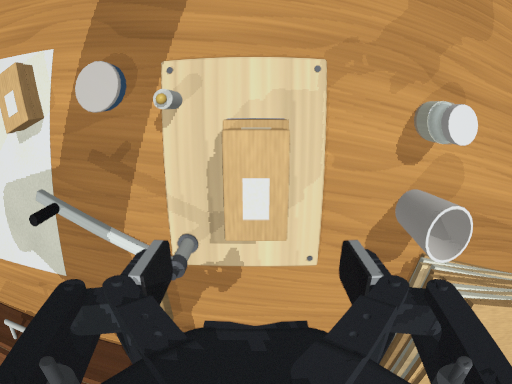

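Call:
send_rows(
  motion=[
    {"dp": [0.0,0.01,-0.03],"turn": -0.02,"hand": 1},
    {"dp": [0.0,0.026,-0.075],"turn": -0.06,"hand": 1},
    {"dp": [0.0,0.042,-0.122],"turn": -0.1,"hand": 1},
    {"dp": [0.0,0.058,-0.169],"turn": -0.14,"hand": 1},
    {"dp": [0.0,0.074,-0.216],"turn": -0.18,"hand": 1},
    {"dp": [0.01,0.09,-0.263],"turn": -0.22,"hand": 1},
    {"dp": [0.03,0.106,-0.31],"turn": -0.26,"hand": 1},
    {"dp": [0.04,0.118,-0.335],"turn": -0.283,"hand": 1},
    {"dp": [0.04,0.118,-0.3437],"turn": -0.283,"hand": 1},
    {"dp": [0.04,0.118,-0.3437],"turn": -0.283,"hand": 1},
    {"dp": [0.04,0.118,-0.3437],"turn": -0.283,"hand": 1},
    {"dp": [0.04,0.118,-0.3437],"turn": -0.283,"hand": 1},
    {"dp": [0.04,0.118,-0.3437],"turn": -0.283,"hand": 1},
  ],
)

```text
time_s: 21.65
position: [0.4444, -0.1735, 0.2011]
ee_rot: [-0.385, 0.593, -0.385, -0.593]
contact_force: [0.7, -0.0, 0.6]
opening: 0.0853
```

```bash
python3 box.py small .04 wrist pics/w7.png .4437 -.1745; python3 clr.py .4437 -.1745 114; python3 plan.py .4437 -.1745 .03 114
```

```text
wrist small 4537 z 0.0403 depth (array([ 443.1, -175.5]), 89.9, 52.3, 23.5) plane (array([ 442.8, -175.6]), 89.5, 52.0, 23.5)
top [[0.106, -0.046, 0.026], [0.108, -0.043, 0.03], [0.108, -0.05, 0.026], [0.109, -0.047, 0.024]]
wrist [[0.105, -0.046, 0.024], [0.105, -0.044, 0.027], [0.105, -0.043, 0.026], [0.105, -0.042, 0.025]]
t 21.8 pos [ 0.4442 -0.1739  0.201 ] jawyaw 114.0 q [-0.398  0.275  1.988  0.     0.878 -2.388] F [-1.1  0.   0.2] open 0.0853
tool x axis [ 4.e-04 -1.e-04 -1.e+00]
dp [ 0.171   0.0008 -0.0003] turn -0.0 deg 0.0
```

View pics/w7.png

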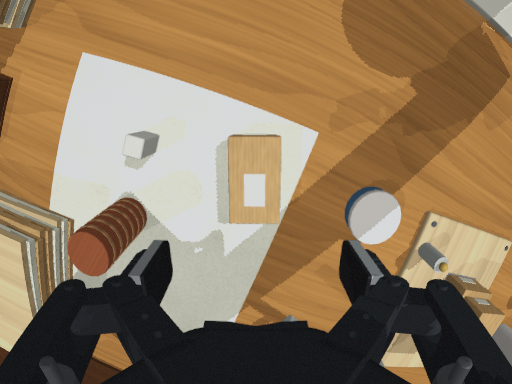

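Call:
send_rows(
  motion=[
    {"dp": [0.03,0.0017,-0.001],"turn": 0.008,"hand": 1},
    {"dp": [0.07,0.0017,-0.001],"turn": 0.008,"hand": 1},
    {"dp": [0.11,0.0017,-0.001],"turn": 0.008,"hand": 1},
    {"dp": [0.145,0.0017,-0.001],"turn": 0.008,"hand": 1},
    {"dp": [0.165,0.0017,-0.001],"turn": 0.008,"hand": 1},
    {"dp": [0.172,0.0017,-0.001],"turn": 0.008,"hand": 1},
    {"dp": [0.173,0.0017,-0.001],"turn": 0.008,"hand": 1},
    {"dp": [0.173,0.0017,-0.001],"turn": 0.008,"hand": 1},
    {"dp": [0.173,0.0017,-0.001],"turn": 0.008,"hand": 0.7},
    {"dp": [0.173,0.0017,-0.001],"turn": 0.008,"hand": 0.3},
    {"dp": [0.173,0.0017,-0.001],"turn": 0.008,"hand": 0.3},
    {"dp": [0.173,0.0017,-0.001],"turn": 0.008,"hand": 0.3},
    {"dp": [0.173,0.0017,-0.001],"turn": 0.008,"hand": 0.3},
    {"dp": [0.173,0.0017,-0.001],"turn": 0.008,"hand": 0.3},
  ],
)

```text
time_s: 23.2
position: [0.4435, -0.1764, 0.029]
ee_rot: [-0.388, 0.592, -0.388, -0.591]
contact_force: [-1.8, 1.1, 8.6]
opening: 0.0488
```

```bash
python3 plan.py .5115 .181 .24 97.7
```

```text
t 23.2 pos [ 0.4435 -0.1764  0.029 ] jawyaw 113.48 q [-0.404  0.599  2.054 -0.     0.487 -2.384] F [-1.8  1.1  8.6] open 0.0488
tool x axis [ 1.7e-03 -8.0e-04 -1.0e+00]
dp [-0.2111 -0.2051  0.3004] turn 0.2754 deg -15.78
```

Call:
send_rows(
  motion=[
    {"dp": [-0.02,0,0],"turn": 0,"hand": 0.3},
    {"dp": [-0.05,0,0],"turn": 0,"hand": 0.3},
    {"dp": [-0.09,0,0],"turn": 0,"hand": 0.3},
    {"dp": [-0.13,0,0],"turn": 0,"hand": 0.3},
    {"dp": [-0.17,0,0],"turn": 0,"hand": 0.3},
    {"dp": [-0.2,-0.012,0.018],"turn": 0.02,"hand": 0.3},
    {"dp": [-0.212,-0.033,0.048],"turn": 0.05,"hand": 0.3},
    {"dp": [-0.212,-0.056,0.082],"turn": 0.08,"hand": 0.3},
    {"dp": [-0.212,-0.079,0.116],"turn": 0.11,"hand": 0.3},
    {"dp": [-0.212,-0.102,0.15],"turn": 0.14,"hand": 0.3},
    {"dp": [-0.212,-0.126,0.184],"turn": 0.17,"hand": 0.3},
    {"dp": [-0.212,-0.149,0.218],"turn": 0.2,"hand": 0.3},
    {"dp": [-0.212,-0.17,0.25],"turn": 0.23,"hand": 0.3},
    {"dp": [-0.212,-0.188,0.275],"turn": 0.26,"hand": 0.3},
    {"dp": [-0.212,-0.199,0.291],"turn": 0.275,"hand": 0.3},
    {"dp": [-0.212,-0.205,0.3],"turn": 0.275,"hand": 0.3},
    {"dp": [-0.212,-0.205,0.3],"turn": 0.275,"hand": 0.3},
    {"dp": [-0.212,-0.205,0.3],"turn": 0.275,"hand": 0.3},
    {"dp": [-0.212,-0.205,0.3],"turn": 0.275,"hand": 0.3},
    {"dp": [-0.212,-0.205,0.3],"turn": 0.275,"hand": 0.3},
  ],
)

```text
time_s: 25.2
position: [0.5113, 0.1797, 0.2399]
ee_rot: [0.465, -0.532, 0.466, 0.532]
contact_force: [-0.8, 0.9, -2.0]
opening: 0.0493
```

```bash
python3 held.py .013;  python3 - <<'E'
from h import *
f=grab("wrist");C=cloud(f);cv2.imwrite("pics/w8.png",f["color"][:,:,::-1])
a=np.radians(7.7);d=C[...,:2]-[.5115,.181]
x=d[...,0]*np.cos(a)+d[...,1]*np.sin(a);y=-d[...,0]*np.sin(a)+d[...,1]*np.cos(a)
for z0 in (.06,.104):
    m=(f["z_map"]>0)&(abs(C[...,2]-z0)<.004)&(abs(y)<.06)&(abs(x)<.09)
    print(z0,"front",m.sum(),[x[m&(abs(y-k)<.002)].min().round(4) for k in np.arange(-.025,.026,.01)],np.percentile(y[m],[.5,99.5]).round(4))
E
python3 plan.py .5115 .181 .24 97.7
```

```text
n 11240 h 0.0113
front y [43.4 44.3 44.4 44.6 44.6 44.7 44.6 44.7 44.7 44.8 44.7 44.8 44.4 44.5]
fit slope deg 0.59 y0 0.0446
z range [-0.0256  0.0245]
0.06 front 555 [np.float64(-0.0602), np.float64(-0.0601), np.float64(-0.06), np.float64(-0.06), np.float64(-0.0601), np.float64(-0.0602)] [-0.0337  0.033 ]
0.104 front 2106 [np.float64(-0.0529), np.float64(-0.0529), np.float64(-0.0528), np.float64(-0.0528), np.float64(-0.0529), np.float64(-0.053)] [-0.0301  0.0293]
t 25.3 pos [0.5114 0.18   0.2399] jawyaw 97.66 q [ 0.317  0.313  1.821 -0.     1.008 -1.388] F [ 0.5  0.4 -1.9] open 0.0492
tool x axis [ 0. -0. -1.]
dp [-0.0001 -0.0003  0.001 ] turn -0.0007 deg 0.04
```

View pics/w8.png

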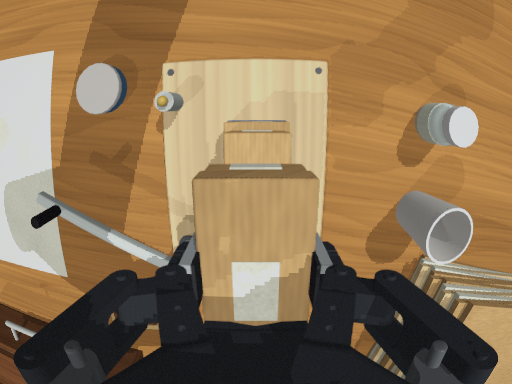

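Call:
send_rows(
  motion=[
    {"dp": [0.02,0,0.001],"turn": 0,"hand": 0.3},
    {"dp": [0.05,0,0.001],"turn": 0,"hand": 0.3},
    {"dp": [0.08,0,0.001],"turn": 0,"hand": 0.3},
    {"dp": [0.096,0,0.001],"turn": 0,"hand": 0.3},
    {"dp": [0.102,0,0.001],"turn": 0,"hand": 0.3},
    {"dp": [0.104,0,0.001],"turn": 0,"hand": 0.3},
    {"dp": [0.104,0,0.001],"turn": 0,"hand": 0.3},
    {"dp": [0.104,0,0.001],"turn": 0,"hand": 0.3},
    {"dp": [0.104,0,0.001],"turn": 0,"hand": 0.3},
  ],
)

```text
time_s: 26.2
position: [0.5118, 0.1819, 0.1368]
ee_rot: [-0.466, 0.533, -0.465, -0.532]
contact_force: [0.2, 0.5, -1.9]
opening: 0.0489
```

```bash
python3 plan.py .5115 .181 .1327 97.7
```

```text
t 26.2 pos [0.5118 0.1819 0.1368] jawyaw 97.72 q [ 0.319  0.463  1.886 -0.     0.791 -1.386] F [ 0.2  0.5 -1.9] open 0.0489
tool x axis [ 1.7e-03  5.0e-04 -1.0e+00]
dp [ 0.0041  0.0005 -0.0008] turn 0.0003 deg -0.02
```

Call:
send_rows(
  motion=[
    {"dp": [0.001,0,-0.0005],"turn": 0,"hand": 0.3},
    {"dp": [0.002,0,-0.0005],"turn": 0,"hand": 0.3},
    {"dp": [0.003,0,-0.0005],"turn": 0,"hand": 0.3},
    {"dp": [0.0035,0,-0.0005],"turn": 0,"hand": 0.3},
    {"dp": [0.0035,0,-0.0005],"turn": 0,"hand": 0.3},
  ],
)

```text
time_s: 26.7
position: [0.5113, 0.1812, 0.133]
ee_rot: [-0.465, 0.533, -0.465, -0.532]
contact_force: [-2.7, -0.4, 6.3]
opening: 0.049
```

Contact (6 N), so I'll release and rise.

Call:
send_rows(
  motion=[
    {"dp": [0,0,0],"turn": 0,"hand": 0.63},
    {"dp": [0,0,0],"turn": 0,"hand": 0.7},
    {"dp": [0,0,0],"turn": 0,"hand": 0.9},
    {"dp": [0,0,0],"turn": 0,"hand": 0.9},
    {"dp": [-0.015,0,0],"turn": 0,"hand": 0.9},
    {"dp": [-0.045,0,0],"turn": 0,"hand": 0.9},
    {"dp": [-0.085,0,0],"turn": 0,"hand": 0.9},
    {"dp": [-0.115,0,0],"turn": 0,"hand": 0.9},
    {"dp": [-0.12,0,0],"turn": 0,"hand": 0.9},
    {"dp": [-0.12,0,0],"turn": 0,"hand": 0.9},
    {"dp": [-0.12,0,0],"turn": 0,"hand": 0.9},
    {"dp": [-0.12,0,0],"turn": 0,"hand": 0.9},
  ],
)

```text
time_s: 27.9
position: [0.5105, 0.1809, 0.2507]
ee_rot: [0.464, -0.532, 0.466, 0.533]
contact_force: [-0.9, -0.4, 0.6]
opening: 0.0767
```

```bash
python3 box.py small .144 wrist pics/w9.png .5115 .181;  python3 - <<'E'
from h import *
f=grab("wrist");C=cloud(f)
a=np.radians(7.7);d=C[...,:2]-[.5115,.181]
x=d[...,0]*np.cos(a)+d[...,1]*np.sin(a);y=-d[...,0]*np.sin(a)+d[...,1]*np.cos(a)
for z0 in (.06,.104,.144):
    m=(f["z_map"]>0)&(abs(C[...,2]-z0)<.004)&(abs(y)<.06)&(abs(x)<.09)
    print(z0,"front",m.sum(),[x[m&(abs(y-k)<.002)].min().round(4) for k in np.arange(-.02,.025,.01)],np.percentile(y[m],[.5,99.5]).round(4))
# bar
m=(f["z_map"]>0)&(abs(C[...,2]-.081)<.004)
P=C[m];P=P[(P[:,1]<.12)&(P[:,1]>-.15)&(P[:,0]>.5)&(P[:,0]<.66)];print("bar",len(P),rect(P))
m=(f["z_map"]>0)&(C[...,2]>.09)&(C[...,2]<.135)&(np.linalg.norm(C[...,:2]-[.571,-.052],axis=-1)<.03)
print("knob",m.sum(),C[m].mean(0).round(4),rect(C[m]))
E
python3 plan.py .571 -.052 .25 97.7
```

```text
wrist small 6602 z 0.1443 depth (array([512. , 180.9]), 90.5, 52.4, 7.8) plane (array([511.6, 180.9]), 90.2, 52.1, 7.9)
0.06 front 484 [np.float64(-0.0598), np.float64(-0.0597), np.float64(-0.0596), np.float64(-0.0597), np.float64(-0.0598)] [-0.0338  0.0332]
0.104 front 700 [np.float64(-0.053), np.float64(-0.0529), np.float64(-0.053), np.float64(-0.053), np.float64(-0.0531)] [-0.0303  0.0286]
0.144 front 6564 [np.float64(-0.0447), np.float64(-0.0446), np.float64(-0.0446), np.float64(-0.0446), np.float64(-0.0447)] [-0.026   0.0256]
bar 1275 (array([592.3,  15.8]), 210.4, 18.7, 72.3)
knob 307 [ 0.5703 -0.0486  0.1126] (array([571.7, -51.3]), 13.8, 13.4, 8.6)
t 28.0 pos [0.5107 0.181  0.251 ] jawyaw 97.72 q [ 0.319  0.299  1.811 -0.     1.034 -1.387] F [ 0.4  0.7 -1.1] open 0.0768
tool x axis [-2.3e-03 -8.0e-04 -1.0e+00]
dp [ 0.001  -0.0285 -0.2389] turn 0.0003 deg -0.02
```

View pics/w9.png

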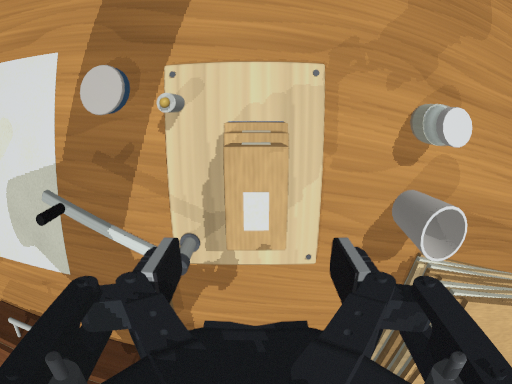

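Call:
send_rows(
  motion=[
    {"dp": [0.0,-0.001,-0.01],"turn": 0.1,"hand": 0.6},
    {"dp": [0.0,-0.0036,-0.03],"turn": 0.24,"hand": 0.5},
    {"dp": [0.0,-0.006,-0.05],"turn": 0.38,"hand": 0.45},
    {"dp": [0.0,-0.0083,-0.07],"turn": 0.52,"hand": 0.45},
    {"dp": [0.0,-0.0107,-0.09],"turn": 0.66,"hand": 0.45},
    {"dp": [0.0,-0.013,-0.11],"turn": 0.8,"hand": 0.45},
    {"dp": [0.0,-0.0155,-0.13],"turn": 0.94,"hand": 0.45},
    {"dp": [0.0,-0.018,-0.15],"turn": 1.08,"hand": 0.45},
    {"dp": [0.0,-0.02,-0.17],"turn": 1.22,"hand": 0.45},
    {"dp": [0.01,-0.0226,-0.19],"turn": 1.36,"hand": 0.45},
    {"dp": [0.02,-0.025,-0.21],"turn": 1.5,"hand": 0.45},
    {"dp": [0.03,-0.027,-0.225],"turn": 1.64,"hand": 0.45},
    {"dp": [0.04,-0.0285,-0.234],"turn": 1.78,"hand": 0.45},
    {"dp": [0.05,-0.0285,-0.2392],"turn": 1.92,"hand": 0.45},
    {"dp": [0.06,-0.0285,-0.2392],"turn": 2.0,"hand": 0.45},
    {"dp": [0.06,-0.0285,-0.2392],"turn": 2.014,"hand": 0.45},
    {"dp": [0.06,-0.0285,-0.2392],"turn": 2.014,"hand": 0.45},
    {"dp": [0.06,-0.0285,-0.2392],"turn": 2.014,"hand": 0.45},
    {"dp": [0.06,-0.0285,-0.2392],"turn": 2.014,"hand": 0.45},
  ],
)

```text
time_s: 29.9
position: [0.572, -0.0519, 0.1928]
ee_rot: [0.699, 0.108, 0.698, -0.108]
contact_force: [-0.2, -0.6, -0.2]
opening: 0.0386
```

```bash
python3 plan.py .5715 -.052 .11 -17.7
python3 - <<'E'
from h import *
f=grab("wrist");C=cloud(f);cv2.imwrite("pics/w10.png",f["color"][:,:,::-1])
m=(f["z_map"]>0)&(C[...,2]>.118)&(C[...,2]<.135)&(np.linalg.norm(C[...,:2]-[.571,-.052],axis=-1)<.03)
if m.sum()>5: print("knob",m.sum(),C[m].mean(0).round(4),rect(C[m]))
m=(f["z_map"]>0)&(abs(C[...,2]-.081)<.004)
P=C[m];P=P[(P[:,1]<.15)&(P[:,1]>-.15)&(P[:,0]>.53)&(P[:,0]<.66)];print("bar",len(P),rect(P))
E
```

```text
t 29.9 pos [ 0.572  -0.0519  0.1928] jawyaw -17.6 q [-0.111  0.42   1.786  0.     0.935  0.196] F [-0.2 -0.6 -0.2] open 0.0386
tool x axis [ 8.e-04 -1.e-04 -1.e+00]
dp [ 0.0828 -0.0003 -0.0005] turn 0.0017 deg -0.1
knob 353 [ 0.5732 -0.0508  0.1259] (array([573. , -51.8]), 13.6, 13.4, -3.7)
bar 3561 (array([594.3,   9.2]), 197.6, 21.0, 73.7)
```

View pics/w10.png

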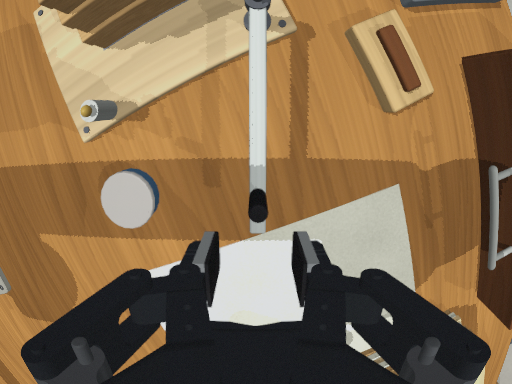

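Call:
send_rows(
  motion=[
    {"dp": [0.03,0,0.001],"turn": 0,"hand": 0.45},
    {"dp": [0.06,0,0.001],"turn": 0,"hand": 0.45},
    {"dp": [0.078,0,0.001],"turn": 0,"hand": 0.45},
    {"dp": [0.082,0,0.001],"turn": 0,"hand": 0.45},
    {"dp": [0.082,0,0.001],"turn": 0,"hand": 0.45},
    {"dp": [0.082,0,0.001],"turn": 0,"hand": 0.3},
    {"dp": [0.082,0,0.001],"turn": 0,"hand": 0.1},
    {"dp": [0.082,0,0.001],"turn": 0,"hand": 0.05},
    {"dp": [0.082,0,0.001],"turn": 0,"hand": 0.05},
    {"dp": [0.082,0,0.001],"turn": 0,"hand": 0.05},
  ],
)

```text
time_s: 30.95
position: [0.5736, -0.0524, 0.1117]
ee_rot: [0.7, 0.109, 0.698, -0.109]
contact_force: [-0.3, 0.4, 7.7]
opening: 0.0127
```

```bash
python3 plan.py .5715 -.052 .11 -17.7
```

```text
t 30.95 pos [ 0.5736 -0.0524  0.1117] jawyaw -17.67 q [-0.112  0.54   1.822 -0.     0.776  0.197] F [-0.3  0.4  7.7] open 0.0127
tool x axis [ 2.4e-03 -3.0e-04 -1.0e+00]
dp [ 0.0016 -0.0002 -0.0021] turn 0.0005 deg -0.03
```

Call:
send_rows(
  motion=[
    {"dp": [0,0.0002,-0.0083],"turn": 0.05,"hand": 0.05},
    {"dp": [0,0.0013,-0.0206],"turn": 0.125,"hand": 0.05},
    {"dp": [0,0.0033,-0.0328],"turn": 0.2,"hand": 0.05},
    {"dp": [0,0.0074,-0.0488],"turn": 0.3,"hand": 0.05},
    {"dp": [0,0.013,-0.0643],"turn": 0.4,"hand": 0.05},
    {"dp": [0,0.0202,-0.0791],"turn": 0.5,"hand": 0.05},
    {"dp": [0,0.0202,-0.0791],"turn": 0.5,"hand": 0.05},
    {"dp": [0,0.0202,-0.0791],"turn": 0.5,"hand": 0.05},
  ],
)

```text
time_s: 31.75
position: [0.5038, -0.0089, 0.1116]
ee_rot: [0.651, 0.278, 0.65, -0.278]
contact_force: [-2.4, -1.2, 8.8]
opening: 0.0124
```

```bash
python3 plan.py .4584 .083 .11 -82.3
python3 - <<'E'
from h import *
f=grab("wrist");C=cloud(f);cv2.imwrite("pics/w11.png",f["color"][:,:,::-1])
E
```

```text
t 31.75 pos [ 0.5038 -0.0089  0.1116] jawyaw -46.29 q [-0.041  0.461  1.982 -0.     0.697  0.767] F [-2.4 -1.2  8.8] open 0.0124
tool x axis [ 1.8e-03 -3.0e-04 -1.0e+00]
dp [ 0.0015  0.0307 -0.0978] turn 0.6286 deg -36.01
```

View pics/w11.png

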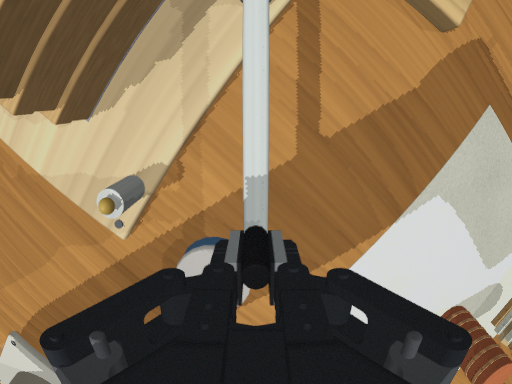

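Call:
send_rows(
  motion=[
    {"dp": [0,0.0002,-0.0083],"turn": 0.05,"hand": 0.05},
    {"dp": [0,0.0013,-0.0206],"turn": 0.125,"hand": 0.05},
    {"dp": [0,0.0033,-0.0328],"turn": 0.2,"hand": 0.05},
    {"dp": [0,0.0074,-0.0488],"turn": 0.3,"hand": 0.05},
    {"dp": [0,0.013,-0.0643],"turn": 0.4,"hand": 0.05},
    {"dp": [0,0.0188,-0.0763],"turn": 0.48,"hand": 0.05},
    {"dp": [0,0.0243,-0.0862],"turn": 0.55,"hand": 0.05},
    {"dp": [0,0.0288,-0.0932],"turn": 0.6,"hand": 0.05},
    {"dp": [0,0.0317,-0.0972],"turn": 0.63,"hand": 0.05},
    {"dp": [0,0.0317,-0.0972],"turn": 0.63,"hand": 0.05},
    {"dp": [0,0.0317,-0.0972],"turn": 0.63,"hand": 0.05},
  ],
)

```text
time_s: 32.9
position: [0.4595, 0.0833, 0.1115]
ee_rot: [0.532, 0.466, 0.532, -0.465]
contact_force: [-3.3, -0.8, 12.0]
opening: 0.0123
```

```bash
python3 plan.py .4584 .083 .11 -82.3
python3 - <<'E'
from h import *
f=grab("wrist");C=cloud(f);cv2.imwrite("pics/w12.png",f["color"][:,:,::-1])
m=(f["z_map"]>0)&(abs(C[...,2]-.081)<.003)
P=C[m];P=P[(P[:,1]<.15)&(P[:,1]>.05)&(P[:,0]>.47)&(P[:,0]<.62)];print("bar",len(P),rect(P))
E
```

```text
t 32.9 pos [0.4595 0.0833 0.1115] jawyaw -82.4 q [ 0.154  0.422  2.06  -0.     0.659  1.592] F [-3.3 -0.8 12. ] open 0.0123
tool x axis [ 1.1e-03  1.0e-04 -1.0e+00]
dp [ 0.0015 -0.0011  0.0002] turn -0.0017 deg 0.1
bar 5889 (array([525.6, 119.4]), 120.9, 68.8, 7.8)
```

View pics/w12.png

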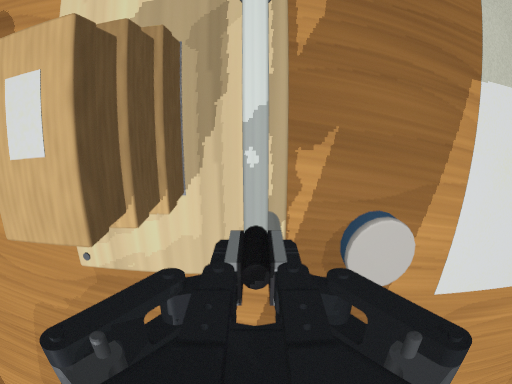

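Call:
send_rows(
  motion=[
    {"dp": [0,0,-0.0015],"turn": 0.005,"hand": 0.05},
    {"dp": [0,0,-0.003],"turn": 0.01,"hand": 0.05},
    {"dp": [0,0,-0.003],"turn": 0.01,"hand": 0.05},
    {"dp": [0,0,-0.003],"turn": 0.01,"hand": 0.05},
  ],
)

```text
time_s: 33.35
position: [0.4594, 0.0839, 0.1115]
ee_rot: [0.531, 0.468, 0.529, -0.469]
contact_force: [-0.8, -18.7, 12.5]
opening: 0.0122
```

Firm stop reached (18.7 N, no further travel). I'll relax, open partly and rise.

Call:
send_rows(
  motion=[
    {"dp": [0,0,0.0022],"turn": -0.008,"hand": 0.05},
    {"dp": [0,0,0.0022],"turn": -0.008,"hand": 0.05},
    {"dp": [0,0,0.0022],"turn": -0.008,"hand": 0.2},
    {"dp": [0,0,0.0022],"turn": -0.008,"hand": 0.3},
    {"dp": [0,0,0.0022],"turn": -0.008,"hand": 0.4},
    {"dp": [0,0,0.0022],"turn": -0.008,"hand": 0.4},
    {"dp": [-0.01,0,0.0022],"turn": -0.008,"hand": 0.4},
    {"dp": [-0.03,0,0.0022],"turn": -0.008,"hand": 0.4},
    {"dp": [-0.06,0,0.0022],"turn": -0.008,"hand": 0.4},
    {"dp": [-0.1,0,0.0022],"turn": -0.008,"hand": 0.4},
    {"dp": [-0.14,0,0.0022],"turn": -0.008,"hand": 0.4},
    {"dp": [-0.18,0,0.0022],"turn": -0.008,"hand": 0.4},
    {"dp": [-0.18,-0.03,-0.0],"turn": -0.008,"hand": 0.4},
    {"dp": [-0.18,-0.06,-0.0],"turn": -0.008,"hand": 0.4},
    {"dp": [-0.18,-0.06,-0.0],"turn": -0.008,"hand": 0.4},
    {"dp": [-0.18,-0.06,-0.0],"turn": -0.008,"hand": 0.4},
  ],
)

```text
time_s: 34.95
position: [0.3992, 0.0788, 0.2911]
ee_rot: [0.532, 0.467, 0.531, -0.466]
contact_force: [0.5, 0.9, -0.5]
opening: 0.0338
```

```bash
python3 - <<'E'
from h import *
print(telemetry.state()["position"],telemetry.state()["contact_force"].round(1))
for n in("wrist","top","side"):
    f=grab(n);C=cloud(f);cv2.imwrite(f"pics/{n}_end.png",f["color"][:,:,::-1])
    z=f["z_map"]>0
    if n!="top":
        for zt in(.06,.104,.144):
            m=z&(abs(C[...,2]-zt)<.004)&(np.linalg.norm(C[...,:2]-[.5115,.181],axis=-1)<.075)
            if m.sum()>20: print(n,zt,m.sum(),rect(C[m]))
    a=np.radians(7.7);d=C[...,:2]-[.6219,.1051]
    x=d[...,0]*np.cos(a)+d[...,1]*np.sin(a);y=-d[...,0]*np.sin(a)+d[...,1]*np.cos(a)
    m=z&(abs(C[...,2]-.081)<.005)&(abs(y)<.03)&(x<-.02)&(x>-.22)&(C[...,1]<.13)
    if m.sum()>20: print(n,"bar",m.sum(),"offset mm, angle",(y[m].mean()*1000).round(1),np.degrees(np.polyfit(x[m],y[m],1)[0]).round(2))
E
python3 m.py | egrep "^(top|side) (roller|seal|inkpad|paste|brush)"
```

```text
[0.39917035 0.07882906 0.29109583] [ 0.5  0.9 -0.5]
wrist 0.06 837 (array([511.8, 180.4]), 120.9, 68.0, 7.8)
wrist 0.104 972 (array([511.8, 180.5]), 106.1, 60.2, 7.6)
wrist 0.144 4741 (array([511.8, 180.5]), 90.5, 52.7, 7.8)
wrist bar 1725 offset mm, angle -0.3 0.15
top bar 244 offset mm, angle 0.5 0.11
side 0.06 165 (array([511.2, 178.2]), 123.8, 69.5, 5.2)
side 0.104 169 (array([510.6, 179.2]), 105.7, 61.0, 7.8)
side 0.144 355 (array([509.9, 179.5]), 89.0, 55.9, 8.1)
side bar 273 offset mm, angle -2.8 -0.01
top roller 0.79 [351. 180.] 362 z90 0.111 mean [ 0.554 -0.294  0.109] (array([ 554.2, -294.9]), 46.7, 45.1, 87.1)
top roller 0.27 [206. 198.] 222 z90 0.063 mean [0.51  0.165 0.061] (array([512.3, 181.2]), 121.8, 67.7, 7.2)
top seal 0.75 [266. 224.] 317 z90 0.03 mean [ 0.43  -0.028  0.027] (array([430.6, -28.3]), 60.6, 56.9, 88.5)
top seal 0.39 [353. 178.] 338 z90 0.111 mean [ 0.554 -0.294  0.109] (array([ 554.2, -294.9]), 46.7, 45.1, 87.1)
top inkpad 0.53 [268. 226.] 305 z90 0.03 mean [ 0.428 -0.029  0.027] (array([429. , -28.3]), 60.6, 60.1, 88.6)
top paste 0.72 [126. 232.] 334
[... 272 characters left out ...]
, 178.4]), 121.3, 64.7, 6.4)
side roller 0.7 [311. 298.] 1162 z90 0.111 mean [ 0.551 -0.3    0.109] (array([ 552.3, -297.6]), 47.8, 46.1, 16.3)
side seal 0.63 [268. 324.] 296 z90 0.051 mean [ 0.456 -0.304  0.048] (array([ 456.6, -301.8]), 22.4, 22.1, -80.8)
side inkpad 0.72 [220. 197.] 3184 z90 0.079 mean [0.516 0.087 0.083] (array([526.2,  90.1]), 206.5, 17.7, 7.0)
side inkpad 0.61 [217. 240.] 548 z90 0.029 mean [ 0.427 -0.035  0.027] (array([428.2, -31.7]), 64.0, 63.4, 63.2)
side paste 0.6 [174. 146.] 375 z90 0.08 mean [0.409 0.398 0.078] (array([410.5, 402.5]), 45.9, 45.4, 73.4)
side brushpot 0.74 [209. 133.] 477 z90 0.098 mean [0.537 0.408 0.094] (array([536.6, 408.8]), 71.7, 64.6, 73.8)
```

View pics/side_end.png

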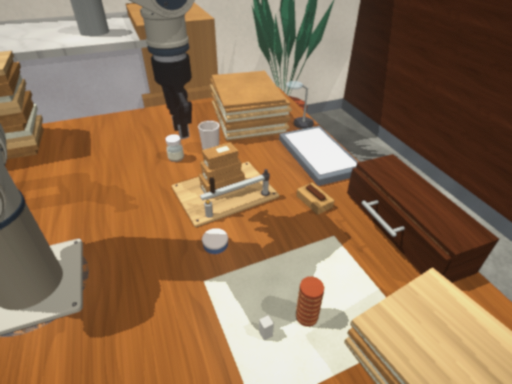

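View pics/wrist_end.png

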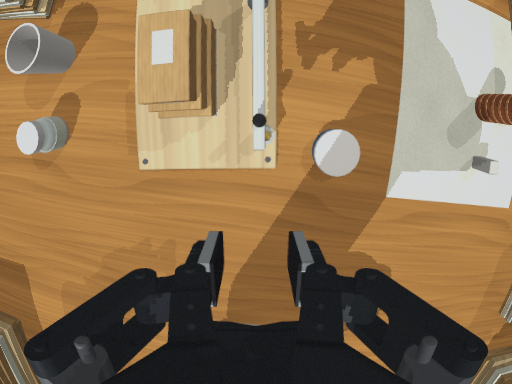

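The column is aligned, the bar is shut at about 0° with its knob over the catch side, the bystanders haven't moved, and the arm is clear.

```bash
python3 -c "
from rig import robot,telemetry
print(telemetry.state()['time_s']);print(robot.job_done())"
```

```text
37.3
the job is handed in; nothing more can be done
None
```

The three boxes are stacked on the pad in order (large, medium, small), and the keeper bar is fully shut. I handed the job in at 37.3 s of the 72 s allowed. The arm is clear of everything.

**Placing:** I pinched each box across its width and lowered it until light contact (about 4 to 11 N) before releasing. The knob was gripped and swung round its arc until the bar met its stop; pushing harder gave 18.7 N with only about 0.6 mm more movement. I then eased off and let go.

**Last checks:**
- **Column:** In the wrist camera the three box centres agree within about 1 mm. Yaws are 7.6 to 7.8° against about 7.7° for the pad. The column sits about 1 to 1.5 mm from the pad centre along its length, close to the camera calibration limit.
- **Bar:** After release the bar lies within about 0.15° of the shut line in all three cameras.
- **Bystanders:** The roller, ink dish, paste jar and brush pot are within about 2 mm of where they started, and the stone seal within 1 mm.

**Disagreements:**
- **Side camera:** It put the box centres 1 to 2 mm off the wrist values, gave a poor yaw (5.2°) for the mostly hidden large box, and showed the bar line 2.8 mm off.
- **Detector:** It mislabelled a few objects, such as the ink dish as the seal. I ignored those because the depth and size didn't fit.

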